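# Set the grooved strip to cure under weight

## Task

Set the grooved strip up to cure under weight on the beech board: put the small dark walnut offcut flat in the middle of the blue tape square and the square reddish-brown offcut flat in the middle of the yellow one, then lay the pale grooved strip across the two like a bridge, in line with the two squares and centred between them. Lay the thick pale block lengthwise on the middle of the strip and stand the tin of screws upright on the middle of the block. Let go of everything, and leave the glue bottle, the spring clamp and all else on the bench as they are.

Things in the scene. Friction and masses are not known exactly. Their poses are not given: they have to be found in the camera images.
- board: Plain flat beech panel lying on the bench, fixed, 300 x 160 x 18 mm. Origin: centre of its underside; x along its 300 mm length (roughly away from the robot), y along its 160 mm width, z up; its top is 18 mm above the origin. The two tape squares are side by side across its width, centred on its middle.
- blue_square: Square outline of blue tape stuck flat on the board's top, 70 mm outside, 56 mm inside. Origin: its centre, at the height of the board's top. It lies 40 mm to one side of the board's middle along the board's y; which side varies.
- yellow_square: The same outline in yellow tape, 70 mm outside, 56 mm inside, 40 mm to the other side of the board's middle (centres of the squares 80 mm apart). Origin: its centre, at the height of the board's top.
- walnut: Small dark walnut offcut, 60 x 42 x 20 mm, lying flat. Origin: centre of the underside; z up. x along its 60 mm side. It may be turned squarely either way on the blue square.
- reddish: Square reddish-brown offcut, 62 x 62 x 19 mm, lying flat. Origin: centre of the underside; z up. x and y along its sides.
- strip: Pale wooden strip with a groove, 110 x 30 x 18 mm, lying flat. Origin: centre of the underside; z up. x along its 110 mm length. On the two offcuts its underside is about 20 mm above the board's top.
- pale_block: Thick pale wooden block, 85 x 45 x 38 mm, lying flat. Origin: centre of the underside; z up. x along its 85 mm length.
- tin: Open round pale-grey tin with screws in it, 67 mm across, 48 mm high, upright, rigid, about 0.2 to 0.3 kg; can be gripped across its outside. Origin: centre of the underside; z up.
- glue_bottle: Bystander: yellow glue bottle with orange tip, 65 mm across, 212 mm high, standing beyond the board. Origin: centre of the underside; z up.
- spring_clamp: Bystander: black spring clamp with an orange tip, 130 x 94 x 29 mm, lying on the bench at the left, near the chest of drawers. Origin: centre of the underside; z up.

How it is judged:
At the end, for the whole second after the job is handed in: Walnut and reddish offcuts on the board within 12 mm of their squares' centres; strip across both, within 12 mm of the board's middle along x and y, 0.17 rad in line; block on strip within 12 mm, 0.2 rad; tin on block within 12 mm; all level to 0.08 rad, released, at rest (horizontal distance between walnut and blue_square below 0.012 m and height (world z) of walnut between 0.014 and 0.022 m and horizontal distance between reddish and yellow_square below 0.012 m and height (world z) of reddish between 0.014 and 0.022 m and x of strip in the frame of board between -0.012 and 0.012 m and y of strip in the frame of board between -0.012 and 0.012 m and angle between the x axis of strip and the y axis of board, either way round below 0.17 rad and height (world z) of strip between 0.034 and 0.042 m and horizontal distance between pale_block and strip below 0.012 m and angle between the x axis of pale_block and the x axis of strip, either way round below 0.2 rad and height (world z) of pale_block between 0.051 and 0.061 m and horizontal distance between tin and pale_block below 0.012 m and height (world z) of tin between 0.088 and 0.1 m and angle between each of walnut, reddish, strip, pale_block, tin's own z axis and vertical below 0.08 rad and linear speed of each of walnut, reddish, strip, pale_block, tin below 0.02 m/s); the robot touches nothing.
It fails at once if the glue bottle or the spring clamp was moved more than 30 mm, or the bottle tipped (distance of any of glue_bottle, spring_clamp from where it was at the start of the episode above 0.03 m or angle between glue_bottle's own z axis and vertical above 0.3 rad).
It also fails if it takes over 120 s, if anything falls off the work surface, if the arm or the gripper's body presses on something with over 40 N, if the wrist force passes 120 N, or if a joint passes its speed limit or range.

## Robot

A 7-joint arm with a two-finger parallel gripper is mounted at the origin on the work surface; the furniture and walls round the work are solid. World frame = base frame: x ahead of the robot, y to its left, z up, the work surface at z = 0. Lengths are in m, angles in rad, forces in N, time in s.
With the tool pointing down it reaches from about 0.4 to 0.875 m from the base axis. Payload 19.3 kg.
Tool frame: the origin (TCP) lies midway between the tips of the shut fingers; the grasp point (between the pads) lies bot.pinch_z behind it (bot.pinch_z is the distance from the TCP to the grasp point, in m); z points along the fingers, y is the line along which they close (so a half turn about z gives the same grasp; the last joint's range is limited). The gripper opens to 85 mm and grips with 20 to 120 N. Pads are 22 mm wide; open, the fingers measure 114 mm over their backs; the gripper's body (76 mm by 85 mm) begins 54 mm behind the grasp point. The pads swing forward as they close: fully open they stand 13 mm farther back than shut.
Start: joints at [1.137, 0.521, -0.036, 1.599, 0.021, 1.021, -0.113], TCP at [0.222, -0.584, 0.211] pointing down, gripper open.
Joint ranges: [-2.91, 2.91], [-0.3, 2.13], [-1.5, 1.42], [0.17, 2.43], [-1.26, 4.41], [0.16, 1.93], [-2.52, 2.52]. Speed limits (rad/s): [1.89, 1.89, 2.39, 2.39, 3.01, 3.01, 3.01].

## Interface

Orientations are given as [roll, pitch, yaw] about the fixed x, y, z axes, in that order (R = Rz(yaw) Ry(pitch) Rx(roll)).
In Python, from workcell import readout, grab_frame, camera_info, workorder, bot gives the robot as it stands. The module is installed in compiled form; this text tells all that it offers.
- The arm moves only by the tool drive_tool, never from a script. Its argument "targets" is a list of rows, each an object of numbers: "dx", "dy", "dz": the shift along the tool's x, y, z as a fraction of full scale; "yaw": the turn about the tool's z as a fraction of full scale; "fingers": the closure, from 0 (fully open) to 1 (shut). In form: [{"dx": .., "dy": .., "dz": .., "yaw": .., "fingers": ..}, ...]. A call has 1 to 20 rows; each row shifts and turns the commanded pose from where the row before left it, along the tool's axes as they then stand; what a row does not reach is not made up. Full scale, the value 1, is 0.1 m for a shift and 90 degrees for a turn. A row lasts 1/10 s, in which the tool goes at most 50 mm and 8.59 degrees, less where a joint would pass 70% of its speed; a pose out of reach is approached as far as the arm can. A call with a number of a shift or a turn outside -1 to 1 is refused whole. A call with a gripper value outside its range is refused whole. The fingers move at their own pace and stop on an object; "squeeze" is the grip in N (left out, the last holds). Time passes only in rows, so rows that do not move let the fingers close. It gives the time, the measured TCP pose, the force, the opening and the grip force at its end, in the units of the state.
- readout.observe(): the state, without advancing time (a new reading comes with each control period).
- grab_frame(name): name is "side" or "top" or "wrist"; returns the picture (400x640x3 uint8, blue, green, red); there is no depth.
- camera_info(name): a dict with "fx", "fy", "cx", "cy" (pixels), "D" ([k1, k2, p1, p2, k3] as OpenCV has them; the pictures are not rectified), "T" (4x4, takes a point from camera to world coordinates); the wrist camera has in their place "hand_eye" (4x4, takes a point from camera to tool coordinates, whose origin is the TCP and whose axes are the flange's). Camera axes: x right, y up, looking along -z (the intrinsics and any distortion apply to the point x, -y, -z); pixel columns grow to the right and rows downward; lengths in m; the calibration is good to about 2 mm. A picture is of the moment at which its call begins: read the wrist's pose just before it. camera_info takes no time and is no camera call.
- workorder.job_done(): hands the job in; it is judged then, once.
The state is a dict: "clock": time; "qpos": joint angles; "qd": joint speeds; "joint_efforts": joint torques, N m; "position": TCP position; "tool_rot": TCP orientation; "force": force on the tool from outside, world axes, zero at the start; "moment": the same for the moment, N m; "grip_width": finger opening in m; "finger_force": force on a finger pad.
Only numpy, scipy, OpenCV 4.12 (cv2) and the standard library are available. Lean on these libraries where they do the work, as an engineer would, in place of code of your own. Each camera call takes 0.05 s, during which the arm holds its last target. There are 200 camera calls.

## Working session

There is one attempt and no reset: what is moved stays moved. The work goes in short steps, Python scripts to look and compute and a tool call to move; the robot and the scene stay as the last step left them, time stands still between calls to the robot, and variables do not carry over. Pictures are saved under pics/ and viewed, at most 14 in all, crops included, and the job is handed in when it is done.

Besides the shell and the picture viewer there is one more tool, called after "Call:" as a command line: name --argument value ..., lists and objects as JSON in quotes. drive_tool: Moves the arm, as the interface text tells. Shift numbers are shares of 0.1 m and turn numbers shares of 90 degrees, none past 1 either way. Its arguments: {"type":"object","properties":{"targets":{"type":"array","items":{"type":"object","properties":{"dx":{"type":"number","minimum":-1,"maximum":1},"dy":{"type":"number","minimum":-1,"maximum":1},"dz":{"type":"number","minimum":-1,"maximum":1},"yaw":{"type":"number","minimum":-1,"maximum":1},"fingers":{"type":"number"}}}},"squeeze":{"type":"number"}},"required":["targets"]}

```bash
mkdir -p pics; python3 - <<'E'
from workcell import readout, grab_frame, camera_info, bot
import cv2
s=readout.observe(); print({k:s[k] for k in("clock","position","tool_rot","grip_width","force")}, bot.pinch_z)
for n in("top","side","wrist"):
    cv2.imwrite(f"pics/{n}0.png",grab_frame(n)); print(n,camera_info(n))
E
```

```text
{'clock': 0.0, 'position': array([ 0.22223689, -0.5837697 ,  0.21020404]), 'tool_rot': array([-3.14043173e+00,  7.43245485e-05,  3.63832594e-01]), 'grip_width': 0.08519480200473314, 'force': array([ 0.35236342, -0.63054529, -0.16934759])} 0.0187
top {'fx': 412.747008240531, 'fy': 412.747008240531, 'cx': 315.76447110126287, 'cy': 198.74806912070102, 'D': array([-0.10051605,  0.        ,  0.        ,  0.        ,  0.        ]), 'T': array([[-9.45671465e-03,  9.92138666e-01, -1.24785570e-01,
         4.84117792e-01],
       [-9.99954571e-01, -9.53183976e-03, -4.98244406e-06,
        -2.18021180e-02],
       [-1.19437933e-03,  1.24779854e-01,  9.92183734e-01,
         1.10776810e+00],
       [ 0.00000000e+00,  0.00000000e+00,  0.00000000e+00,
         1.00000000e+00]])}
side {'fx': 428.6448081284789, 'fy': 428.6448081284789, 'cx': 321.02511595465796, 'cy': 196.84136130092392, 'D': array([-0.06317057,  0.        ,  0.        ,  0.        ,  0.        ]), 'T': array([[ 0.99986303,  0.00952373,  0.01353613,  0.63351702],
       [ 0.00744141,  0.47184579, -0.88164969, -1.29372877],
       [-0.01478356,  0.88162966,  0.47171029,  0.74971406],
       [ 0.        ,  0.        ,  0.        ,  1.        ]])}
wrist {'fx': 331.63943568215154, 'fy': 331.63943568215154, 'cx': 315.82552749249544, 'cy': 200.22525227267843, 'D': array([0.02346635, 0.        , 0.        , 0.        , 0.        ]), 'hand_eye': array([[-2.73831746e-04,  9.61583284e-01,  2.74513228e-01,
         6.94860483e-02],
       [ 9.99999862e-01,  1.40136181e-04,  5.06638971e-04,
        -1.06974272e-03],
       [ 4.48706330e-04,  2.74513328e-01, -9.61583190e-01,
        -1.62180634e-01],
       [ 0.00000000e+00,  0.00000000e+00,  0.00000000e+00,
         1.00000000e+00]])}
```

View pics/top0.png

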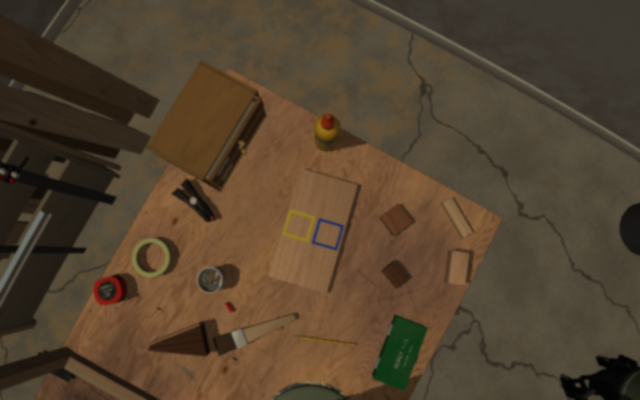

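View pics/side0.png

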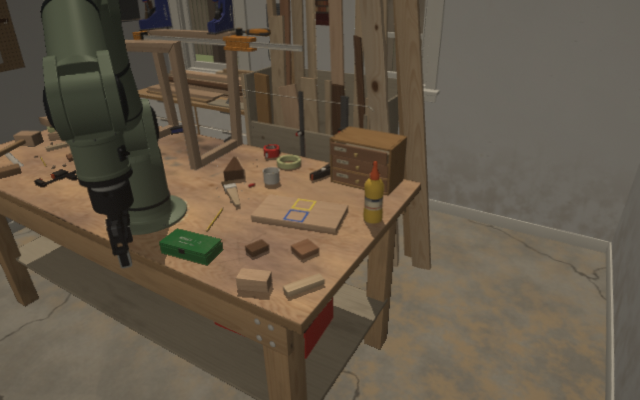

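Top view: blue square (328,234), yellow (300,226), walnut (397,273), reddish (397,219), strip (457,217), block (459,267), tin (210,279). The side view shows the same layout, with the glue bottle just beyond the board at (373,200). Next I get coarse triangulated positions.

```bash
cat > h.py <<'E'
import numpy as np, cv2
from scipy.spatial.transform import Rotation as Ro
from workcell import readout, grab_frame, camera_info, bot
def tool():
    s=readout.observe(); T=np.eye(4); T[:3,:3]=Ro.from_euler('xyz',s['tool_rot']).as_matrix(); T[:3,3]=s['position']; return T
def camT(n,Tt=None):
    c=camera_info(n); return c['T'] if n!='wrist' else Tt@c['hand_eye']
def rays(n,px,T):
    c=camera_info(n); K=np.array([[c['fx'],0,c['cx']],[0,c['fy'],c['cy']],[0,0,1]])
    p=cv2.undistortPoints(np.array(px,float).reshape(-1,1,2),K,c['D']).reshape(-1,2)
    d=np.c_[p[:,0],-p[:,1],-np.ones(len(p))]@T[:3,:3].T
    return T[:3,3],d
def plane(n,px,z,T):
    o,d=rays(n,px,T); return o+d*((z-o[2])/d[:,2])[:,None]
def tri(obs):  # list of (name,px,T) single points -> point, residual
    A=[];b=[]
    for n,px,T in obs:
        o,d=rays(n,[px],T); d=d[0]/np.linalg.norm(d[0]); P=np.eye(3)-np.outer(d,d); A.append(P); b.append(P@o)
    x=np.linalg.lstsq(np.vstack(A),np.hstack(b),rcond=None)[0]
    return x, max(np.linalg.norm(P@x-q) for P,q in zip(A,b))
def rect(p):  # metric contour points -> centre, sides, long-side yaw
    (c,s,a)=cv2.minAreaRect(np.array(p[:,:2]*1000,np.float32)); a=np.radians(a)
    if s[0]<s[1]: s=s[::-1]; a+=np.pi/2
    return np.round(c,1),np.round(s,1),round((a+np.pi/2)%np.pi-np.pi/2,3)
def wshot(f):
    T=tool(); im=grab_frame('wrist'); cv2.imwrite(f'pics/{f}.png',im); np.save(f'pics/{f}.npy',T); return im,T
E
python3 - <<'E'
from h import *
P={'blue':((328,234),(297,216)),'yel':((300,226),(304,205)),'wal':((397,272),(257,246)),'red':((397,218),(305,247)),'strip':((457,216),(303,284)),'block':((459,264),(253,276)),'tin':((210,275),(271,172)),'bottle':((327,118),(375,165))}
for k,(a,b) in P.items():
    x,r=tri([('top',a,camT('top')),('side',b,camT('side'))]); print(k,x.round(3),round(r,4), 'rad',round(np.hypot(*x[:2]),3), 'z.02:',plane('top',[a],.02,camT('top'))[0].round(3))
E
```

```text
blue [ 0.53  -0.053  0.013] 0.0025 rad 0.533 z.02: [ 0.527 -0.053  0.02 ]
yel [0.551 0.021 0.014] 0.0019 rad 0.552 z.02: [0.549 0.02  0.02 ]
wal [ 0.424 -0.233  0.017] 0.0015 rad 0.484 z.02: [ 0.426 -0.232  0.02 ]
red [ 0.567 -0.238  0.015] 0.0004 rad 0.615 z.02: [ 0.567 -0.237  0.02 ]
strip [ 0.57  -0.402  0.011] 0.0017 rad 0.697 z.02: [ 0.571 -0.399  0.02 ]
block [ 0.44  -0.395  0.033] 0.0042 rad 0.591 z.02: [ 0.444 -0.399  0.02 ]
tin [0.418 0.253 0.037] 0.0052 rad 0.488 z.02: [0.422 0.258 0.02 ]
bottle [ 0.786 -0.049  0.196] 0.001 rad 0.788 z.02: [ 0.843 -0.055  0.02 ]
```

Call:
drive_tool --targets '[{"dz": -0.2}, {"dx": 0.2, "dy": -0.15, "dz": -0.1}, {"dx": 0.25, "dy": -0.18, "dz": -0.1}, {"dx": 0.25, "dy": -0.18, "dz": -0.1}, {"dx": 0.25, "dy": -0.18, "dz": -0.1}, {"dx": 0.25, "dy": -0.18, "dz": -0.1}, {"dx": 0.25, "dy": -0.18, "dz": -0.1}, {"dx": 0.25, "dy": -0.18, "dz": -0.1}, {"dx": 0.25, "dy": -0.18, "dz": -0.1}, {"dx": 0.25, "dy": -0.18, "dz": -0.1}, {"dx": 0.25, "dy": -0.18}, {"dx": 0.25, "dy": -0.18}, {"dx": 0.25, "dy": -0.18}, {"dx": 0.25, "dy": -0.18}, {"dx": 0.25, "dy": -0.18}, {"dx": 0.2, "dy": -0.15}, {}, {}, {}]'

```text
invalid input
```

```bash
python3 - <<'E'
from h import *
im,T=wshot('w1'); print(T.round(4))
E
```

```text
[[ 9.346e-01  3.558e-01 -4.000e-04  2.223e-01]
 [ 3.558e-01 -9.346e-01  8.000e-04 -5.839e-01]
 [-1.000e-04 -9.000e-04 -1.000e+00  2.104e-01]
 [ 0.000e+00  0.000e+00  0.000e+00  1.000e+00]]
```

View pics/w1.png

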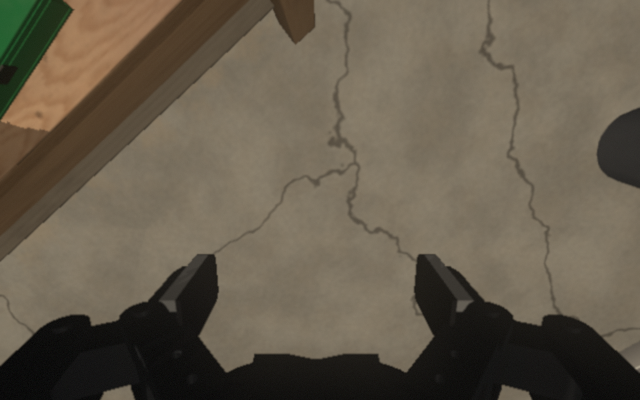

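The move was refused, so the wrist picture shows only the floor, with the fingers at rows 250 and below. I'll retry with every field filled in.

Call:
drive_tool --targets '[{"dx": 0, "dy": 0, "dz": -0.2, "yaw": 0, "fingers": 0}, {"dx": 0.2, "dy": -0.15, "dz": -0.1, "yaw": 0, "fingers": 0}, {"dx": 0.25, "dy": -0.18, "dz": -0.1, "yaw": 0, "fingers": 0}, {"dx": 0.25, "dy": -0.18, "dz": -0.1, "yaw": 0, "fingers": 0}, {"dx": 0.25, "dy": -0.18, "dz": -0.1, "yaw": 0, "fingers": 0}, {"dx": 0.25, "dy": -0.18, "dz": -0.1, "yaw": 0, "fingers": 0}, {"dx": 0.25, "dy": -0.18, "dz": -0.1, "yaw": 0, "fingers": 0}, {"dx": 0.25, "dy": -0.18, "dz": -0.1, "yaw": 0, "fingers": 0}, {"dx": 0.25, "dy": -0.18, "dz": -0.1, "yaw": 0, "fingers": 0}, {"dx": 0.25, "dy": -0.18, "dz": -0.1, "yaw": 0, "fingers": 0}, {"dx": 0.25, "dy": -0.18, "dz": -0.1, "yaw": 0, "fingers": 0}, {"dx": 0, "dy": 0, "dz": 0, "yaw": 0, "fingers": 0}, {"dx": 0, "dy": 0, "dz": 0, "yaw": 0, "fingers": 0}]' --squeeze 40

```text
clock: 1.5
position: [0.3885, -0.3313, 0.3308]
tool_rot: [3.141, 0.0, 0.365]
force: [-0.4, -0.5, 0.1]
grip_width: 0.0855
finger_force: 0.0
```

```bash
python3 - <<'E'
from h import *
im,T=wshot('w2'); print(T.round(4))
E
```

```text
[[ 9.342e-01  3.569e-01  0.000e+00  3.885e-01]
 [ 3.569e-01 -9.342e-01 -2.000e-04 -3.313e-01]
 [-0.000e+00  2.000e-04 -1.000e+00  3.308e-01]
 [ 0.000e+00  0.000e+00  0.000e+00  1.000e+00]]
```

View pics/w2.png

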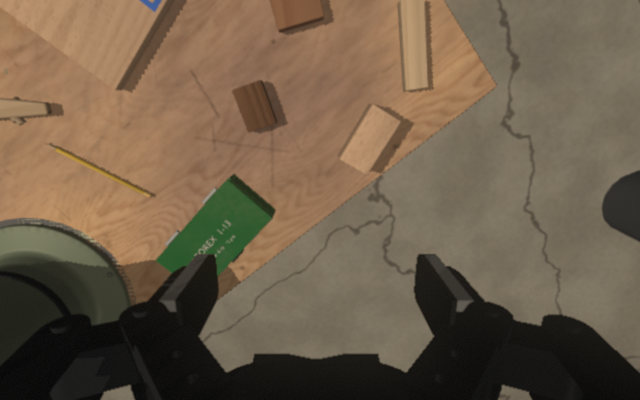

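w2: walnut (256,106), block (373,137), strip (415,45) and reddish (300,10, cut off), with the board's corner at top left. I'll move further ahead to get the second view.

Call:
drive_tool --targets '[{"dx": 0.25, "dy": -0.15, "dz": 0, "yaw": 0, "fingers": 0}, {"dx": 0.25, "dy": -0.15, "dz": 0, "yaw": 0, "fingers": 0}, {"dx": 0.25, "dy": -0.15, "dz": 0, "yaw": 0, "fingers": 0}, {"dx": 0.25, "dy": -0.15, "dz": 0, "yaw": 0, "fingers": 0}, {"dx": 0.2, "dy": -0.1, "dz": 0, "yaw": 0, "fingers": 0}, {"dx": 0, "dy": 0, "dz": 0, "yaw": 0, "fingers": 0}, {"dx": 0, "dy": 0, "dz": 0, "yaw": 0, "fingers": 0}]'

```text
clock: 2.25
position: [0.4751, -0.2243, 0.3303]
tool_rot: [-3.141, 0.001, 0.363]
force: [-0.2, -0.7, 0.4]
grip_width: 0.0855
finger_force: 0.0
```

```bash
python3 - <<'E'
from h import *
im,T=wshot('w3'); print(T.round(4))
E
```

```text
[[ 9.348e-01  3.551e-01 -9.000e-04  4.751e-01]
 [ 3.551e-01 -9.348e-01  0.000e+00 -2.243e-01]
 [-9.000e-04 -3.000e-04 -1.000e+00  3.303e-01]
 [ 0.000e+00  0.000e+00  0.000e+00  1.000e+00]]
```

View pics/w3.png

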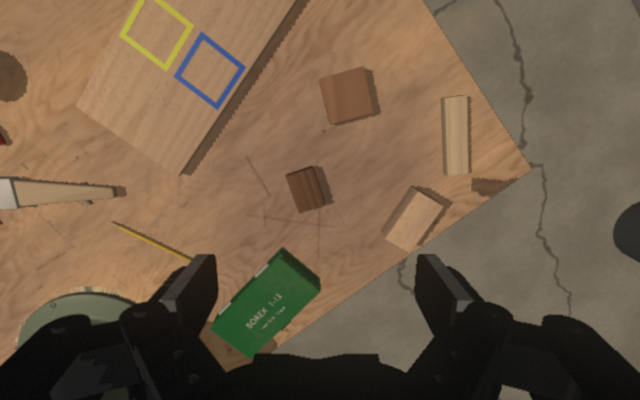

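w3: yellow square (157,32), blue (210,70), reddish (350,97), walnut (307,190), block (416,218), strip (456,135). Now I'll segment the top faces.

```bash
cat > seg.py <<'E'
from h import *
def face(im,seed,tol=11,box=60):
    """flood from seed in smoothed Lab -> convex contour of the face"""
    g=cv2.bilateralFilter(im,7,30,5); g=cv2.cvtColor(g,cv2.COLOR_BGR2LAB)
    m=np.zeros((402,642),np.uint8); m[1:-1,1:-1]=1; x,y=seed; m[max(y-box,0)+1:y+box+1,max(x-box,0)+1:x+box+1]=0
    col=np.median(g[y-4:y+5,x-4:x+5].reshape(-1,3),0); f=(np.abs(g.astype(int)-col)<[tol*1.4,tol*.6,tol*.8]).all(2).astype(np.uint8)
    f[m[1:-1,1:-1]>0]=0; f=cv2.morphologyEx(cv2.medianBlur(f,3),cv2.MORPH_CLOSE,np.ones((5,5)));f=cv2.morphologyEx(f,cv2.MORPH_OPEN,np.ones((5,5)))
    _,l=cv2.connectedComponents(f); f=(l==l[y,x]).astype(np.uint8)
    c=max(cv2.findContours(f,cv2.RETR_EXTERNAL,cv2.CHAIN_APPROX_NONE)[0],key=cv2.contourArea)
    return c.reshape(-1,2)
def tape(im,which):
    h=cv2.cvtColor(im,cv2.COLOR_BGR2HSV); lo,hi=((105,90,50),(130,255,255)) if which=='blue' else ((23,120,90),(38,255,255))
    return cv2.inRange(h,lo,hi)
def tapec(im,which,roi):
    m=tape(im,which); k=np.zeros_like(m); x0,y0,x1,y1=roi; k[y0:y1,x0:x1]=m[y0:y1,x0:x1]
    return cv2.findNonZero(k).reshape(-1,2)
E
python3 - <<'E'
from seg import *
im=cv2.imread('pics/w3.png');T=camT('wrist',np.load('pics/w3.npy')); o=im.copy()
im2=cv2.imread('pics/w2.png');T2=camT('wrist',np.load('pics/w2.npy'))
for n,s,z in(('walnut',(304,190),.02),('red',(347,97),.019),('strip',(456,135),.018),('block',(414,222),.038)):
    c=face(im,s); print(n,*rect(plane('wrist',c,z,T))); cv2.drawContours(o,[c.reshape(-1,1,2)],-1,(0,255,0),1)
for n,r in(('blue',(165,20,255,120)),('yellow',(110,0,200,75))):
    c=tapec(im,n,r); print(n,len(c),c.min(0),*rect(plane('wrist',c,.018,T)))
cv2.imwrite('pics/o3.png',cv2.resize(o[0:265,100:500],(800,530),interpolation=cv2.INTER_CUBIC))
E
```

```text
walnut [ 426.7 -231.7] [63.2 56.1] 0.656
red [ 532.8 -230. ] [150.5  84.2] -0.065
strip [ 562.3 -399.3] [118.1 114.7] 1.062
block [ 435.8 -389.4] [84.4 46.2] -0.163
blue 798 [175  33] [529.1 -50.5] [68.3 68.1] 1.273
yellow 1116 [119   0] [552.2  26.2] [70.5 70.2] 1.277
```

View pics/o3.png

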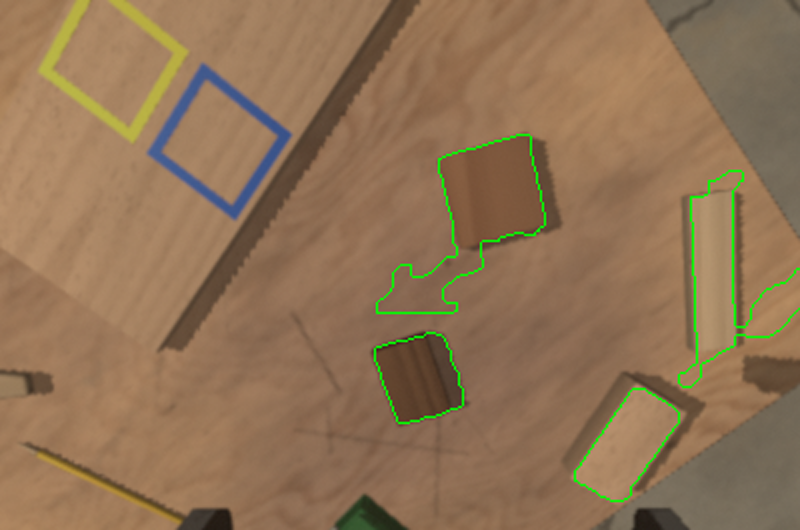

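The block contour is clean (84×46 mm). The others leak into shadow or bench, so I'll use hand-read corners for now and refine them with closer shots.

```bash
python3 - <<'E'
from seg import *
im=cv2.imread('pics/w3.png');T=camT('wrist',np.load('pics/w3.npy'))
C={'walnut':([(374,348),(430,335),(456,410),(400,423)],.02),'red':([(439,157),(530,134),(546,230),(457,249)],.019),'strip':([(694,196),(735,191),(737,346),(698,351)],.018)}
for k,(c,z) in C.items(): print(k,*rect(plane('wrist',np.array(c)/2+[100,0],z,T)))
print(readout.observe()['qpos'].round(3))
E
```

```text
walnut [ 424.  -229.5] [62.8 42.9] 0.67
red [ 564.5 -233.3] [63.  62.6] 0.582
strip [ 570.3 -400.1] [108.5  27.8] 0.501
[ 0.517  0.258 -0.236  1.688  0.064  1.203 -0.943]
```

Call:
drive_tool --targets '[{"dx": 0.16, "dy": -0.3, "dz": 0, "yaw": 0, "fingers": 0}, {"dx": 0.16, "dy": -0.3, "dz": 0, "yaw": 0, "fingers": 0}, {"dx": 0.16, "dy": -0.3, "dz": 0, "yaw": 0, "fingers": 0}, {"dx": 0.16, "dy": -0.3, "dz": 0, "yaw": 0, "fingers": 0}, {"dx": 0, "dy": 0, "dz": 0, "yaw": 0, "fingers": 0}, {"dx": 0, "dy": 0, "dz": 0, "yaw": 0, "fingers": 0}]'

```text
clock: 2.9
position: [0.4924, -0.0894, 0.3308]
tool_rot: [3.141, 0.0, 0.363]
force: [0.0, -0.5, 0.4]
grip_width: 0.0853
finger_force: 0.0
```

```bash
cat > flow.py <<'E'
from seg import *
def load(f): return cv2.imread(f'pics/{f}.png'),camT('wrist',np.load(f'pics/{f}.npy'))
def heights(f1,f2,pts,z):
    (a,Ta),(b,Tb)=load(f1),load(f2); pts=np.array(pts,np.float32)
    w=plane('wrist',pts,z,Ta); c=camera_info('wrist'); K=np.array([[c['fx'],0,c['cx']],[0,c['fy'],c['cy']],[0,0,1]])
    q=(np.c_[w,np.ones(len(w))]@np.linalg.inv(Tb).T)[:,:3]*[1,-1,-1]
    g=cv2.projectPoints(q,np.zeros(3),np.zeros(3),K,c['D'])[0].reshape(-1,2).astype(np.float32)
    p,st,_=cv2.calcOpticalFlowPyrLK(cv2.cvtColor(a,6),cv2.cvtColor(b,6),pts,g.copy(),winSize=(17,17),maxLevel=0,flags=cv2.OPTFLOW_USE_INITIAL_FLOW)
    return [tuple(np.round([*(t:=tri([('wrist',u,Ta),('wrist',v,Tb)]))[0],t[1]],4)) for u,v,s in zip(pts,p,st[:,0]) if s]
E
python3 - <<'E'
from flow import *
im,T=wshot('w4'); print(T.round(4)[:3,3])
C={'walnut':([(374,348),(430,335),(456,410),(400,423)],.02),'red':([(439,157),(530,134),(546,230),(457,249)],.019),'strip':([(694,196),(735,191),(737,346),(698,351)],.018),'block':([(640,388),(680,413),(622,500),(575,477)],.038),'blue':([(204,66),(291,133),(236,218),(150,153)],.018)}
for k,(c,z) in C.items():
    for f in(('w2',) if k in('block','strip') else ('w4','w2') if k=='walnut' else('w4',)): print(k,f,[(float(x[2]),float(x[3])) for x in heights('w3',f,np.array(c)/2+[100,0],z)])
E
```

```text
[ 0.4924 -0.0894  0.3308]
walnut w4 [(0.0024, 0.0001), (0.0015, 0.0001), (0.008, 0.0002), (0.0152, 0.0005)]
walnut w2 [(0.0056, 0.0001), (0.0045, 0.0004), (0.0012, 0.0001), (0.0127, 0.0)]
red w4 [(-0.0029, 0.0001), (-0.0017, 0.0001), (0.0003, 0.0), (-0.0027, 0.0002)]
strip w2 [(-0.1373, 0.0032), (0.0188, 0.0001)]
block w2 [(0.036, 0.0001), (0.0317, 0.0008), (-0.012, 0.0036), (0.0384, 0.0004)]
blue w4 [(0.0153, 0.0001), (0.0154, 0.0003), (0.017, 0.0002), (0.018, 0.0003)]
```

View pics/w4.png

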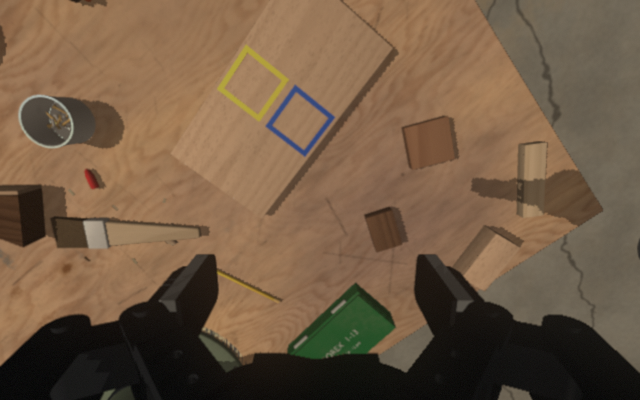

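w4: yellow square (253,83), blue (300,120), tin rim (47,120), red (430,142), walnut (385,228), strip (532,180). The corner windows tracked bench texture. For heights I'll track features inside the faces instead, and refit squares, tin and reddish from w4.

```bash
python3 - <<'E'
from flow import *
C={'walnut':([(374,348),(430,335),(456,410),(400,423)],.02),'red':([(439,157),(530,134),(546,230),(457,249)],.019),'strip':([(694,196),(735,191),(737,346),(698,351)],.018),'block':([(640,388),(680,413),(622,500),(575,477)],.038)}
a=cv2.cvtColor(cv2.imread('pics/w3.png'),6)
for k,(c,z) in C.items():
    m=np.zeros_like(a); cv2.fillPoly(m,[(np.array(c)/2+[100,0]).astype(np.int32)],255); m=cv2.erode(m,np.ones((7,7)))
    p=cv2.goodFeaturesToTrack(a,25,.02,3,mask=m).reshape(-1,2)
    for f in('w2','w4'):
        h=[x[2] for x in heights('w3',f,p,z) if x[3]<.001]; 
        if h: print(k,f,len(h),np.percentile(h,[25,50,75]).round(4))
im,T=load('w4')
for n,r in(('blue',(255,75,345,165)),('yellow',(210,35,300,135))):
    print(n,*rect(plane('wrist',tapec(im,n,r),.018,T)))
for tol in(6,8,11): 
  for n,s,z in(('red',(432,142),.019),('walnut',(382,229),.02)):
    print(n,tol,*rect(plane('wrist',face(im,s,tol,40),z,T)))
big=np.hstack([cv2.resize(im[70:170,0:110],None,fx=4,fy=4,interpolation=2),cv2.resize(im[110:210,390:480],None,fx=4,fy=4,interpolation=2)]); cv2.imwrite('pics/c4.png',big); print(big.shape)
E
```

```text
walnut w2 14 [-0.0038  0.0014  0.008 ]
walnut w4 11 [0.0106 0.0129 0.0164]
red w2 4 [-0.0043  0.0029  0.0101]
red w4 6 [-0.0022 -0.0004  0.0034]
strip w2 6 [0.0084 0.0166 0.0178]
strip w4 1 [0.0144 0.0144 0.0144]
block w2 8 [0.0373 0.0392 0.0406]
block w4 8 [0.0307 0.04   0.0406]
blue [529.  -50.3] [67.8 67.6] 1.274
yellow [552.2  26.2] [69.7 69.6] 1.275
red 6 [ 564.3 -232.9] [62.5 60.2] 0.617
walnut 6 [ 425.7 -228.1] [61.7 51. ] 0.671
red 8 [ 553.7 -227.3] [85.1 74.3] -0.945
walnut 8 [ 425.5 -228.5] [60.9 52.9] 0.719
red 11 [ 554.5 -228.2] [93.  77.5] -0.945
walnut 11 [ 425.5 -228.7] [61.7 52.7] 0.703
(400, 800, 3)
```

View pics/c4.png

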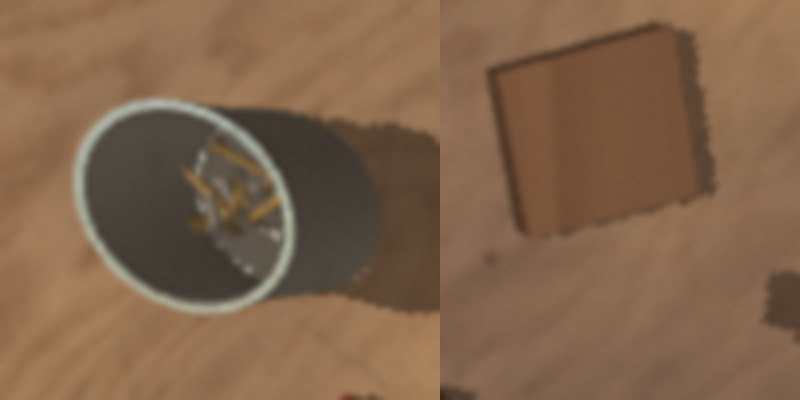

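Call:
drive_tool --targets '[{"dx": -0.19, "dy": 0.18, "dz": 0.3, "yaw": 0, "fingers": 0}, {"dx": -0.19, "dy": 0.18, "dz": 0.3, "yaw": 0, "fingers": 0}, {"dx": -0.19, "dy": 0.18, "dz": 0.3, "yaw": 0, "fingers": 0}, {"dx": -0.19, "dy": 0.18, "dz": 0.3, "yaw": 0, "fingers": 0}, {"dx": -0.19, "dy": 0.18, "dz": 0.3, "yaw": 0, "fingers": 0}, {"dx": -0.19, "dy": 0.18, "dz": 0.3, "yaw": 0, "fingers": 0}, {"dx": 0, "dy": 0, "dz": 0.25, "yaw": -0.065, "fingers": 0}, {"dx": 0, "dy": 0, "dz": 0.25, "yaw": -0.065, "fingers": 0}, {"dx": 0, "dy": 0, "dz": 0.25, "yaw": -0.065, "fingers": 0}, {"dx": 0, "dy": 0, "dz": 0, "yaw": 0, "fingers": 0}, {"dx": 0, "dy": 0, "dz": 0, "yaw": 0, "fingers": 0}]'

```text
clock: 4.05
position: [0.424, -0.231, 0.0761]
tool_rot: [-3.141, 0.001, 0.665]
force: [0.1, 0.3, -0.2]
grip_width: 0.0855
finger_force: 0.0
```

```bash
cat > go.py <<'E'
import sys
from h import *
g=np.array(list(map(float,sys.argv[1:4]))); psi=float(sys.argv[4]); T=tool(); s=readout.observe()
d=T[:3,:3].T@(g-T[:3,3]); y=(s['tool_rot'][2]-psi+np.pi)%(2*np.pi)-np.pi
print('pos',T[:3,3].round(4),'yaw',s['tool_rot'][2].round(3),'units dx dy dz',(d/.1).round(3),'yaw',round(y/(np.pi/2),3),'j',s['qpos'].round(2))
E
python3 go.py .4243 -.229 .002 .67; python3 -c "
from h import *
wshot('w5')"
```

```text
pos [ 0.424  -0.231   0.0761] yaw 0.665 units dx dy dz [ 0.014 -0.013  0.741] yaw -0.003 j [ 0.58  0.52 -0.27  2.07  0.24  0.58 -0.76]
```

View pics/w5.png

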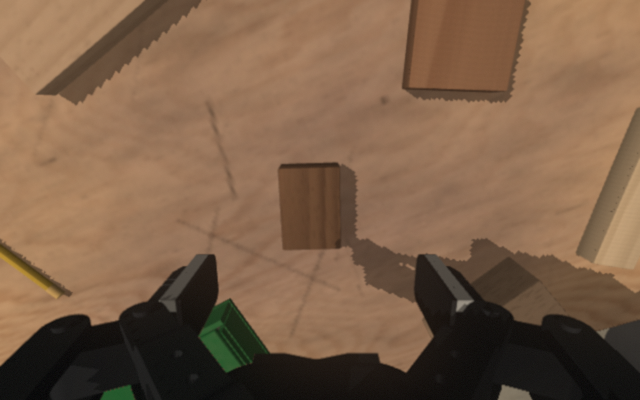

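w5: walnut top corners at about (280,167), (340,165), (341,248), (284,250), square between the fingers. I'll check height against w3 and the centre.

```bash
python3 - <<'E'
from flow import *
_,T3=load('w3');im,T5=load('w5')
c5=[(280,167),(340,165),(341,248),(284,250)]; c3=np.array([(374,348),(430,335),(456,410),(400,423)])/2+[100,0]
print(rect(plane('wrist',c5,.02,T5)))
for a,b in zip(c3,c5): print(tri([('wrist',a,T3),('wrist',b,T5)]))
c=face(im,(310,207),9,60); print(rect(plane('wrist',c,.02,T5)))
r5=np.array([(411,88),(511,93)]); r3=np.array([(439,157),(457,249)])/2+[100,0]
print(plane('wrist',r5,.019,T5))
E
```

```text
(array([ 422.1, -226.7]), array([60.1, 40.7]), np.float64(0.697))
(array([ 0.42536217, -0.19306549, -0.02068579]), np.float64(0.0013643349749242896))
(array([ 0.4543933 , -0.22898757, -0.0120941 ]), np.float64(0.0011115342745627054))
(array([ 0.40665952, -0.26869447, -0.00128384]), np.float64(0.0006972324877566299))
(array([ 0.3908893 , -0.22903854,  0.02936017]), np.float64(0.0010411873006258986))
(array([ 422.4, -238.5]), array([74.7, 61.6]), np.float64(0.708))
[[ 0.52297364 -0.22733124  0.019     ]
 [ 0.55874975 -0.27836714  0.019     ]]
```

Call:
drive_tool --targets '[{"dx": 0.01, "dy": -0.04, "dz": 0.25, "yaw": -0.015, "fingers": 0}, {"dx": 0, "dy": 0, "dz": 0.25, "yaw": 0, "fingers": 0}, {"dx": 0, "dy": 0, "dz": 0.15, "yaw": 0, "fingers": 0}, {"dx": 0, "dy": 0, "dz": 0.08, "yaw": 0, "fingers": 0}, {"dx": 0, "dy": 0, "dz": 0, "yaw": 0, "fingers": 0}, {"dx": 0, "dy": 0, "dz": 0, "yaw": 0, "fingers": 1}, {"dx": 0, "dy": 0, "dz": 0, "yaw": 0, "fingers": 1}, {"dx": 0, "dy": 0, "dz": 0, "yaw": 0, "fingers": 1}, {"dx": 0, "dy": 0, "dz": 0, "yaw": 0, "fingers": 1}, {"dx": 0, "dy": 0, "dz": 0, "yaw": 0, "fingers": 1}, {"dx": 0, "dy": 0, "dz": 0, "yaw": 0, "fingers": 1}]' --squeeze 40

```text
clock: 5.2
position: [0.4229, -0.2263, 0.0029]
tool_rot: [3.142, -0.0, 0.693]
force: [0.0, 0.3, 0.9]
grip_width: -0.0001
finger_force: 0.0
```

```bash
python3 -c "
from h import *
wshot('w6'); s=readout.observe(); print(s['force'],s['grip_width'],s['finger_force'])"
```

```text
[-0.24146485 -0.05006776  0.39628624] 0.0003537119447257808 0.0
```

View pics/w6.png

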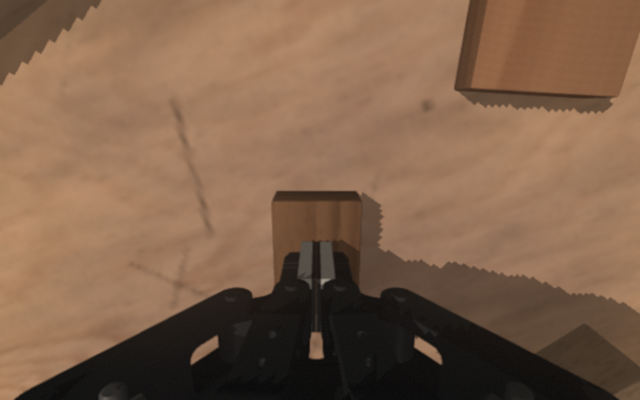

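w6: the shut fingers are visibly on top of the walnut (tips at (316,242), walnut at cols 272–362). They closed above it with no force. From the picture's geometry the real tips sit about 20–25 mm behind the reported TCP. The walnut's apparent width still puts its top at about 17–20 mm. I'll reopen, go lower in steps and watch the force.

Call:
drive_tool --targets '[{"dx": 0, "dy": 0, "dz": -0.1, "yaw": 0, "fingers": 0}, {"dx": 0, "dy": 0, "dz": 0, "yaw": 0, "fingers": 0}, {"dx": 0, "dy": 0, "dz": 0, "yaw": 0, "fingers": 0}, {"dx": 0, "dy": 0, "dz": 0, "yaw": 0, "fingers": 0}, {"dx": 0, "dy": 0, "dz": 0, "yaw": 0, "fingers": 0}, {"dx": 0, "dy": 0, "dz": 0.1, "yaw": 0, "fingers": 0}, {"dx": 0, "dy": 0, "dz": 0.06, "yaw": 0, "fingers": 0}, {"dx": 0, "dy": 0, "dz": 0.06, "yaw": 0, "fingers": 0}, {"dx": 0, "dy": 0, "dz": 0, "yaw": 0, "fingers": 0}]' --squeeze 40

```text
clock: 6.15
position: [0.4224, -0.2259, -0.0103]
tool_rot: [-3.14, 0.001, 0.694]
force: [0.3, 0.0, -0.1]
grip_width: 0.0853
finger_force: 0.0
```

Call:
drive_tool --targets '[{"dx": 0, "dy": 0, "dz": 0.05, "yaw": 0, "fingers": 0}, {"dx": 0, "dy": 0, "dz": 0, "yaw": 0, "fingers": 0}, {"dx": 0, "dy": 0, "dz": 0, "yaw": 0, "fingers": 1}, {"dx": 0, "dy": 0, "dz": 0, "yaw": 0, "fingers": 1}, {"dx": 0, "dy": 0, "dz": 0, "yaw": 0, "fingers": 1}, {"dx": 0, "dy": 0, "dz": 0, "yaw": 0, "fingers": 1}, {"dx": 0, "dy": 0, "dz": 0, "yaw": 0, "fingers": 1}]' --squeeze 40

```text
clock: 6.85
position: [0.423, -0.2262, -0.0138]
tool_rot: [3.141, -0.0, 0.694]
force: [-1.7, 1.2, 7.0]
grip_width: 0.0411
finger_force: 39.8
```

Gripped at 41 mm. Now lift and carry it over the blue square.

Call:
drive_tool --targets '[{"dx": 0, "dy": 0, "dz": -0.1, "yaw": 0, "fingers": 1}, {"dx": 0, "dy": 0, "dz": -0.3, "yaw": 0, "fingers": 1}, {"dx": 0, "dy": 0, "dz": -0.3, "yaw": 0, "fingers": 1}, {"dx": 0, "dy": 0, "dz": -0.3, "yaw": 0, "fingers": 1}, {"dx": 0.32, "dy": -0.11, "dz": 0, "yaw": 0, "fingers": 1}, {"dx": 0.32, "dy": -0.11, "dz": 0, "yaw": 0, "fingers": 1}, {"dx": 0.32, "dy": -0.11, "dz": 0, "yaw": 0, "fingers": 1}, {"dx": 0.32, "dy": -0.11, "dz": 0, "yaw": 0, "fingers": 1}, {"dx": 0.32, "dy": -0.11, "dz": 0, "yaw": 0, "fingers": 1}, {"dx": 0.32, "dy": -0.11, "dz": 0, "yaw": 0, "fingers": 1}, {"dx": 0, "dy": 0, "dz": 0, "yaw": -0.074, "fingers": 1}, {"dx": 0, "dy": 0, "dz": 0, "yaw": -0.074, "fingers": 1}, {"dx": 0, "dy": 0, "dz": 0, "yaw": -0.074, "fingers": 1}, {"dx": 0, "dy": 0, "dz": 0, "yaw": -0.074, "fingers": 1}, {"dx": 0, "dy": 0, "dz": 0, "yaw": -0.074, "fingers": 1}, {"dx": 0, "dy": 0, "dz": 0, "yaw": 0, "fingers": 1}, {"dx": 0, "dy": 0, "dz": 0, "yaw": 0, "fingers": 1}]'

```text
clock: 8.55
position: [0.5283, -0.0529, 0.0862]
tool_rot: [3.141, -0.0, 1.271]
force: [0.3, 0.0, -0.9]
grip_width: 0.0406
finger_force: 41.2
```

```bash
python3 go.py .529 -.0504 .005 1.275; python3 -c "
from h import *
wshot('w7')"
```

```text
pos [ 0.5283 -0.0529  0.0862] yaw 1.271 units dx dy dz [ 0.026 -0.001  0.812] yaw -0.003 j [ 0.31  0.58 -0.44  1.94  0.36  0.7  -0.64]
```

View pics/w7.png

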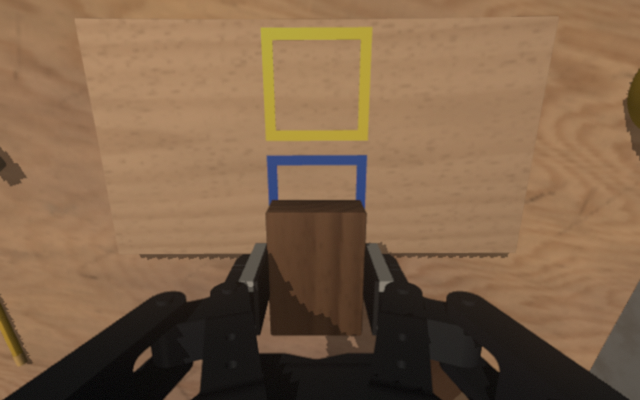

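w7: walnut firmly held, its edges parallel to the blue square (268–366 × 155+) beneath it. I'll check the held piece's centre against the TCP.

```bash
python3 - <<'E'
from flow import *
im,T=load('w7'); Tt=np.load('pics/w7.npy')
p=plane('wrist',[(268,211),(365,211),(362,333),(270,333)],.120,T); q=(p-Tt[:3,3])@Tt[:3,:3]; print(q.round(4), q.mean(0).round(4))
for n,r in(('yellow',(250,20,385,150)),): print(rect(plane('wrist',tapec(im,n,r),.018,T)))
E
```

```text
[[ 0.0293 -0.0203 -0.0338]
 [ 0.0293  0.0191 -0.0338]
 [-0.0287  0.02   -0.0338]
 [-0.0286 -0.0217 -0.0338]] [ 0.0003 -0.0007 -0.0338]
(array([552. ,  26.1]), array([69.7, 69.7]), np.float64(-0.299))
```

Call:
drive_tool --targets '[{"dx": 0.026, "dy": 0, "dz": 0.3, "yaw": 0, "fingers": 1}, {"dx": 0, "dy": 0, "dz": 0.3, "yaw": 0, "fingers": 1}, {"dx": 0, "dy": 0, "dz": 0.12, "yaw": 0, "fingers": 1}, {"dx": 0, "dy": 0, "dz": 0.05, "yaw": 0, "fingers": 1}, {"dx": 0, "dy": 0, "dz": 0.03, "yaw": 0, "fingers": 1}, {"dx": 0, "dy": 0, "dz": 0, "yaw": 0, "fingers": 1}, {"dx": 0, "dy": 0, "dz": 0, "yaw": 0, "fingers": 1}]'

```text
clock: 9.3
position: [0.5296, -0.0504, 0.0067]
tool_rot: [3.14, -0.0, 1.274]
force: [-0.1, 0.7, -0.6]
grip_width: 0.0405
finger_force: 41.2
```

Call:
drive_tool --targets '[{"dx": 0, "dy": 0, "dz": 0.02, "yaw": 0, "fingers": 1}, {"dx": 0, "dy": 0, "dz": 0, "yaw": 0, "fingers": 0.4}, {"dx": 0, "dy": 0, "dz": 0, "yaw": 0, "fingers": 0}, {"dx": 0, "dy": 0, "dz": 0, "yaw": 0, "fingers": 0}, {"dx": 0, "dy": 0, "dz": -0.2, "yaw": 0, "fingers": 0}, {"dx": 0, "dy": 0, "dz": -0.4, "yaw": 0, "fingers": 0}, {"dx": 0, "dy": 0, "dz": -0.4, "yaw": 0, "fingers": 0}, {"dx": -0.33, "dy": 0.173, "dz": 0, "yaw": 0, "fingers": 0}, {"dx": -0.33, "dy": 0.173, "dz": 0, "yaw": 0, "fingers": 0}, {"dx": -0.33, "dy": 0.173, "dz": 0, "yaw": 0, "fingers": 0}, {"dx": -0.33, "dy": 0.173, "dz": 0, "yaw": 0, "fingers": 0}, {"dx": -0.33, "dy": 0.173, "dz": 0, "yaw": 0, "fingers": 0}, {"dx": 0, "dy": 0, "dz": 0, "yaw": 0.0715, "fingers": 0}, {"dx": 0, "dy": 0, "dz": 0, "yaw": 0.0715, "fingers": 0}, {"dx": 0, "dy": 0, "dz": 0, "yaw": 0.0715, "fingers": 0}, {"dx": 0, "dy": 0, "dz": 0, "yaw": 0.0715, "fingers": 0}, {"dx": 0, "dy": 0, "dz": 0, "yaw": 0.0715, "fingers": 0}, {"dx": 0, "dy": 0, "dz": 0, "yaw": 0.0715, "fingers": 0}, {"dx": 0, "dy": 0, "dz": 0, "yaw": 0, "fingers": 0}, {"dx": 0, "dy": 0, "dz": 0, "yaw": 0, "fingers": 0}]'

```text
clock: 11.3
position: [0.5637, -0.2331, 0.1038]
tool_rot: [-3.142, 0.0, 0.605]
force: [0.6, 0.3, -0.1]
grip_width: 0.0857
finger_force: 0.0
```

```bash
python3 go.py .5644 -.233 -.015 .6; python3 -c "
from seg import *
im,T=wshot('w8'); c=face(im,(318,200),7,90); T=camT('wrist',T); print(rect(plane('wrist',c,.019,T)), cv2.boxPoints(cv2.minAreaRect(c)).round())
cv2.drawContours(im,[c.reshape(-1,1,2)],-1,(0,255,0),1); cv2.imwrite('pics/o8.png',im)"
```

```text
pos [ 0.5637 -0.2331  0.1038] yaw 0.605 units dx dy dz [0.007 0.003 1.188] yaw 0.003 j [ 0.48  0.63 -0.26  1.72  0.22  0.81 -0.85]
(array([ 542.7, -225.7]), array([97.1, 89.8]), np.float64(-0.95)) [[237. 158.]
 [357. 158.]
 [357. 268.]
 [237. 268.]]
```

View pics/o8.png

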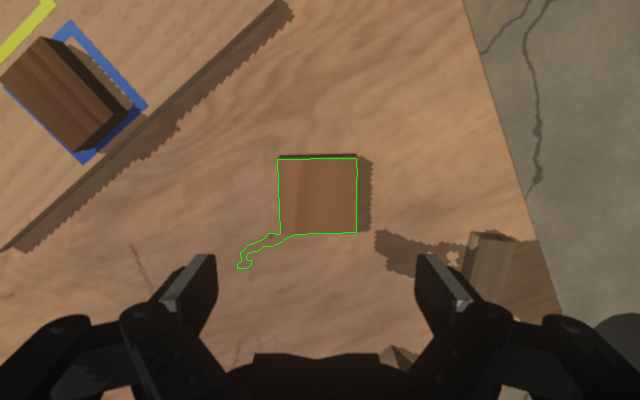

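o8: the reddish face is (277,158)–(357,234), square and centred between the fingers. The walnut sits centred on the blue square at top left. Descending to grip.

Call:
drive_tool --targets '[{"dx": 0.02, "dy": 0.005, "dz": 0.4, "yaw": 0, "fingers": 0}, {"dx": 0, "dy": 0, "dz": 0.4, "yaw": 0, "fingers": 0}, {"dx": 0, "dy": 0, "dz": 0.25, "yaw": 0, "fingers": 0}, {"dx": 0, "dy": 0, "dz": 0.13, "yaw": 0, "fingers": 0}, {"dx": 0, "dy": 0, "dz": 0, "yaw": 0, "fingers": 0}, {"dx": 0, "dy": 0, "dz": 0, "yaw": 0, "fingers": 1}, {"dx": 0, "dy": 0, "dz": 0, "yaw": 0, "fingers": 1}, {"dx": 0, "dy": 0, "dz": 0, "yaw": 0, "fingers": 1}, {"dx": 0, "dy": 0, "dz": 0, "yaw": 0, "fingers": 1}, {"dx": 0, "dy": 0, "dz": 0, "yaw": 0, "fingers": 1}]'

```text
clock: 12.35
position: [0.5665, -0.2329, -0.0124]
tool_rot: [3.14, -0.001, 0.601]
force: [-1.4, 0.3, 5.9]
grip_width: 0.0604
finger_force: 42.2
```

Call:
drive_tool --targets '[{"dx": 0, "dy": 0, "dz": -0.1, "yaw": 0, "fingers": 1}, {"dx": 0, "dy": 0, "dz": -0.3, "yaw": 0, "fingers": 1}, {"dx": 0, "dy": 0, "dz": -0.3, "yaw": 0, "fingers": 1}, {"dx": 0, "dy": 0, "dz": -0.3, "yaw": 0, "fingers": 1}, {"dx": 0.192, "dy": -0.317, "dz": 0, "yaw": 0, "fingers": 1}, {"dx": 0.192, "dy": -0.317, "dz": 0, "yaw": 0, "fingers": 1}, {"dx": 0.192, "dy": -0.317, "dz": 0, "yaw": 0, "fingers": 1}, {"dx": 0.192, "dy": -0.317, "dz": 0, "yaw": 0, "fingers": 1}, {"dx": 0.192, "dy": -0.317, "dz": 0, "yaw": 0, "fingers": 1}, {"dx": 0.192, "dy": -0.317, "dz": 0, "yaw": 0, "fingers": 1}, {"dx": 0.192, "dy": -0.317, "dz": 0, "yaw": 0, "fingers": 1}, {"dx": 0, "dy": 0, "dz": 0, "yaw": -0.0715, "fingers": 1}, {"dx": 0, "dy": 0, "dz": 0, "yaw": -0.0715, "fingers": 1}, {"dx": 0, "dy": 0, "dz": 0, "yaw": -0.0715, "fingers": 1}, {"dx": 0, "dy": 0, "dz": 0, "yaw": -0.0715, "fingers": 1}, {"dx": 0, "dy": 0, "dz": 0, "yaw": -0.0715, "fingers": 1}, {"dx": 0, "dy": 0, "dz": 0, "yaw": -0.0715, "fingers": 1}, {"dx": 0, "dy": 0, "dz": 0, "yaw": 0, "fingers": 1}, {"dx": 0, "dy": 0, "dz": 0, "yaw": 0, "fingers": 1}]'

```text
clock: 14.25
position: [0.5513, 0.0262, 0.0867]
tool_rot: [3.141, -0.0, 1.271]
force: [-0.4, 0.1, -0.8]
grip_width: 0.0603
finger_force: 44.0
```

```bash
python3 go.py .5521 .0261 .007 1.275; python3 -c "
from seg import *
im,T=wshot('w9')
m=cv2.cvtColor(im,40)[...,0] if 0 else None
# front edge row of held piece: strongest vertical gradient down the middle column
g=cv2.cvtColor(im,6).astype(int)[:,305:330].mean(1); print([(r,int(g[r+2]-g[r-2])) for r in range(120,345) if abs(g[r+2]-g[r-2])>12])
"
```

```text
pos [0.5513 0.0262 0.0867] yaw 1.271 units dx dy dz [0.001 0.007 0.797] yaw -0.003 j [ 0.16  0.6  -0.44  1.88  0.37  0.73 -0.78]
[(146, -17), (147, -29), (148, -23), (150, 25), (151, 42), (152, 37), (153, 22), (157, 12), (158, 13), (159, 12), (167, -15), (168, -17), (169, -14), (191, -14), (192, -49), (193, -74), (194, -76), (195, -60), (196, -23), (203, 18), (204, 26), (205, 27), (206, 22), (331, -15), (332, -15)]
```

Call:
drive_tool --targets '[{"dx": 0, "dy": 0.007, "dz": 0.3, "yaw": 0, "fingers": 1}, {"dx": 0, "dy": 0, "dz": 0.3, "yaw": 0, "fingers": 1}, {"dx": 0, "dy": 0, "dz": 0.12, "yaw": 0, "fingers": 1}, {"dx": 0, "dy": 0, "dz": 0.06, "yaw": 0, "fingers": 1}, {"dx": 0, "dy": 0, "dz": 0.03, "yaw": 0, "fingers": 1}, {"dx": 0, "dy": 0, "dz": 0, "yaw": 0, "fingers": 1}, {"dx": 0, "dy": 0, "dz": 0, "yaw": 0, "fingers": 1}]'

```text
clock: 15.0
position: [0.5524, 0.0263, 0.0059]
tool_rot: [3.14, -0.0, 1.274]
force: [0.2, -0.7, -1.1]
grip_width: 0.0606
finger_force: 44.0
```

Call:
drive_tool --targets '[{"dx": 0, "dy": 0, "dz": 0.02, "yaw": 0, "fingers": 1}, {"dx": 0, "dy": 0, "dz": 0, "yaw": 0, "fingers": 0.2}, {"dx": 0, "dy": 0, "dz": 0, "yaw": 0, "fingers": 0}, {"dx": 0, "dy": 0, "dz": 0, "yaw": 0, "fingers": 0}, {"dx": 0, "dy": 0, "dz": -0.2, "yaw": 0, "fingers": 0}, {"dx": 0, "dy": 0, "dz": -0.4, "yaw": 0, "fingers": 0}, {"dx": 0, "dy": 0, "dz": -0.4, "yaw": 0, "fingers": 0}, {"dx": 0, "dy": 0, "dz": 0, "yaw": 0, "fingers": 0}, {"dx": 0, "dy": 0, "dz": 0, "yaw": 0, "fingers": 0}]'

```text
clock: 15.9
position: [0.5521, 0.026, 0.1036]
tool_rot: [3.14, -0.0, 1.274]
force: [0.4, 0.7, -0.4]
grip_width: 0.0857
finger_force: 0.0
```

```bash
python3 go.py .5703 -.4001 .1 .501; python3 -c "
from h import *
wshot('w10')"
```

```text
pos [0.5521 0.026  0.1036] yaw 1.274 units dx dy dz [-4.022  1.419  0.037] yaw 0.492 j [ 0.17  0.58 -0.45  1.87  0.35  0.77 -0.77]
```

Call:
drive_tool --targets '[{"dx": -0.4, "dy": 0.142, "dz": 0, "yaw": 0, "fingers": 0}, {"dx": -0.4, "dy": 0.142, "dz": 0, "yaw": 0, "fingers": 0}, {"dx": -0.4, "dy": 0.142, "dz": 0, "yaw": 0, "fingers": 0}, {"dx": -0.4, "dy": 0.142, "dz": 0, "yaw": 0, "fingers": 0}, {"dx": -0.4, "dy": 0.142, "dz": 0, "yaw": 0, "fingers": 0}, {"dx": -0.4, "dy": 0.142, "dz": 0, "yaw": 0, "fingers": 0}, {"dx": -0.4, "dy": 0.142, "dz": 0, "yaw": 0, "fingers": 0}, {"dx": -0.4, "dy": 0.142, "dz": 0, "yaw": 0, "fingers": 0}, {"dx": -0.4, "dy": 0.142, "dz": 0, "yaw": 0, "fingers": 0}, {"dx": -0.4, "dy": 0.142, "dz": 0, "yaw": 0, "fingers": 0}, {"dx": 0, "dy": 0, "dz": 0, "yaw": 0.082, "fingers": 0}, {"dx": 0, "dy": 0, "dz": 0, "yaw": 0.082, "fingers": 0}, {"dx": 0, "dy": 0, "dz": 0, "yaw": 0.082, "fingers": 0}, {"dx": 0, "dy": 0, "dz": 0, "yaw": 0.082, "fingers": 0}, {"dx": 0, "dy": 0, "dz": 0, "yaw": 0.082, "fingers": 0}, {"dx": 0, "dy": 0, "dz": 0, "yaw": 0.082, "fingers": 0}, {"dx": 0, "dy": 0, "dz": 0, "yaw": 0, "fingers": 0}, {"dx": 0, "dy": 0, "dz": 0, "yaw": 0, "fingers": 0}]'

```text
clock: 17.75
position: [0.5706, -0.3974, 0.1017]
tool_rot: [-3.14, 0.001, 0.506]
force: [-0.2, -1.0, -1.2]
grip_width: 0.0856
finger_force: 0.0
```

```bash
python3 go.py .5703 -.4001 -.01 .501; python3 -c "
from flow import *
im,T=wshot('w11'); T=camT('wrist',T)
for tol in (7,10,14,18):
    c=face(im,(316,190),tol,110); print(tol,rect(plane('wrist',c,.018,T)),cv2.boundingRect(c))
g=cv2.cvtColor(im,6).astype(int)
for r in (150,190,220): print(r,[(x,int(g[r,x+2]-g[r,x-2])) for x in range(225,410) if abs(g[r,x+2]-g[r,x-2])>14])
v=g[:,308:325].mean(1); print([(r,int(v[r+2]-v[r-2])) for r in range(60,300) if abs(v[r+2]-v[r-2])>10])
"
```

```text
pos [ 0.5706 -0.3974  0.1017] yaw 0.506 units dx dy dz [-0.014  0.024  1.117] yaw 0.003 j [ 0.67  0.76 -0.24  1.47  0.2   0.94 -0.69]
7 (array([ 569.8, -398. ]), array([107.3,  26.6]), np.float64(0.522)) (299, 130, 37, 135)
10 (array([ 569.8, -398.3]), array([107.2,  28.7]), np.float64(0.508)) (299, 130, 39, 135)
14 (array([ 572.3, -393.3]), array([128.8,  44.4]), np.float64(0.414)) (288, 111, 65, 161)
18 (array([ 585.4, -414. ]), array([166. , 115.2]), np.float64(0.606)) (267, 80, 156, 214)
150 [(298, 15), (299, 17), (300, 18), (336, -20), (337, -43), (338, -56), (339, -57), (340, -38), (351, 31), (352, 42), (353, 41), (354, 28), (383, -17), (384, -31), (385, -35), (386, -21), (389, 19)]
190 [(299, 18), (300, 16), (336, -35), (337, -53), (338, -55), (339, -46), (340, -21), (351, 36), (352, 47), (353, 47), (354, 36), (405, -25), (406, -40), (407, -37), (408, -17)]
220 [(299, 18), (300, 17), (301, 18), (335, -31), (336, -54), (337, -60), (338, -54), (339, -29), (349, 22), (350, 40), (351, 49), (352, 45), (353, 30), (377, -27), (378, -39), (379, -36), (380, -30), (381, -17), (391, 21), (392, 29), (393, 28), (394, 26), (395, 19)]
[(125, -29), (126, -35), (128, 22), (129, 48), (130, 54), (131, 24), (264, -13), (265, -13), (266, -10), (299, -13)]
```

Call:
drive_tool --targets '[{"dx": -0.01, "dy": 0.005, "dz": 0.4, "yaw": 0, "fingers": 0}, {"dx": 0, "dy": 0, "dz": 0.4, "yaw": 0, "fingers": 0}, {"dx": 0, "dy": 0, "dz": 0.2, "yaw": 0, "fingers": 0}, {"dx": 0, "dy": 0, "dz": 0.08, "yaw": 0, "fingers": 0}, {"dx": 0, "dy": 0, "dz": 0, "yaw": 0, "fingers": 0}, {"dx": 0, "dy": 0, "dz": 0, "yaw": 0, "fingers": 1}, {"dx": 0, "dy": 0, "dz": 0, "yaw": 0, "fingers": 1}, {"dx": 0, "dy": 0, "dz": 0, "yaw": 0, "fingers": 1}, {"dx": 0, "dy": 0, "dz": 0, "yaw": 0, "fingers": 1}, {"dx": 0, "dy": 0, "dz": 0, "yaw": 0, "fingers": 1}, {"dx": 0, "dy": 0, "dz": 0, "yaw": 0, "fingers": 1}]'

```text
clock: 18.9
position: [0.5706, -0.3989, -0.0042]
tool_rot: [3.141, -0.0, 0.502]
force: [-2.8, 1.7, 9.0]
grip_width: 0.0272
finger_force: 38.8
```

Call:
drive_tool --targets '[{"dx": 0, "dy": 0, "dz": -0.2, "yaw": 0, "fingers": 1}, {"dx": 0, "dy": 0, "dz": -0.4, "yaw": 0, "fingers": 1}, {"dx": 0, "dy": 0, "dz": -0.4, "yaw": 0, "fingers": 1}, {"dx": 0.178, "dy": -0.393, "dz": 0, "yaw": 0, "fingers": 1}, {"dx": 0.178, "dy": -0.393, "dz": 0, "yaw": 0, "fingers": 1}, {"dx": 0.178, "dy": -0.393, "dz": 0, "yaw": 0, "fingers": 1}, {"dx": 0.178, "dy": -0.393, "dz": 0, "yaw": 0, "fingers": 1}, {"dx": 0.178, "dy": -0.393, "dz": 0, "yaw": 0, "fingers": 1}, {"dx": 0.178, "dy": -0.393, "dz": 0, "yaw": 0, "fingers": 1}, {"dx": 0.178, "dy": -0.393, "dz": 0, "yaw": 0, "fingers": 1}, {"dx": 0.178, "dy": -0.393, "dz": 0, "yaw": 0, "fingers": 1}, {"dx": 0.178, "dy": -0.393, "dz": 0, "yaw": 0, "fingers": 1}, {"dx": 0, "dy": 0, "dz": 0, "yaw": -0.082, "fingers": 1}, {"dx": 0, "dy": 0, "dz": 0, "yaw": -0.082, "fingers": 1}, {"dx": 0, "dy": 0, "dz": 0, "yaw": -0.082, "fingers": 1}, {"dx": 0, "dy": 0, "dz": 0, "yaw": -0.082, "fingers": 1}, {"dx": 0, "dy": 0, "dz": 0, "yaw": -0.082, "fingers": 1}, {"dx": 0, "dy": 0, "dz": 0, "yaw": -0.082, "fingers": 1}, {"dx": 0, "dy": 0, "dz": 0, "yaw": 0, "fingers": 1}, {"dx": 0, "dy": 0, "dz": 0, "yaw": 0, "fingers": 1}]'

```text
clock: 20.9
position: [0.5405, -0.0117, 0.095]
tool_rot: [3.141, -0.0, 1.271]
force: [-0.1, 0.3, -1.1]
grip_width: 0.0269
finger_force: 39.5
```

```bash
python3 go.py .5406 -.0121 .034 1.275; python3 -c "
from h import *
wshot('w12')"
```

```text
pos [ 0.5405 -0.0117  0.095 ] yaw 1.271 units dx dy dz [-0.004  0.002  0.61 ] yaw -0.003 j [ 0.24  0.58 -0.45  1.91  0.36  0.74 -0.72]
```

View pics/w12.png

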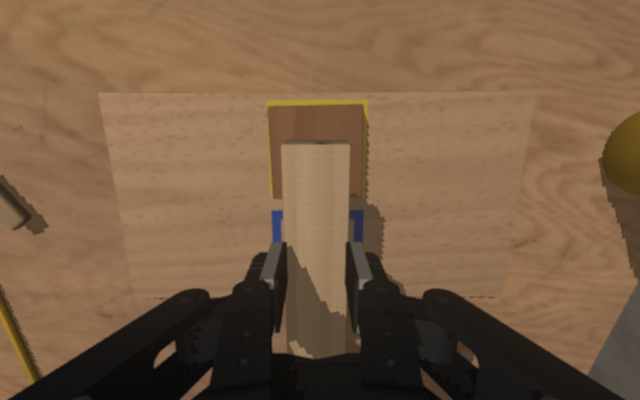

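w12: strip held, running down over the reddish piece (268–367, 100–198, centred on yellow) toward the walnut, in line with the squares. Lowering.

Call:
drive_tool --targets '[{"dx": 0, "dy": 0, "dz": 0.3, "yaw": 0, "fingers": 1}, {"dx": 0, "dy": 0, "dz": 0.2, "yaw": 0, "fingers": 1}, {"dx": 0, "dy": 0, "dz": 0.08, "yaw": 0, "fingers": 1}, {"dx": 0, "dy": 0, "dz": 0.02, "yaw": 0, "fingers": 1}, {"dx": 0, "dy": 0, "dz": 0.01, "yaw": 0, "fingers": 1}, {"dx": 0, "dy": 0, "dz": 0, "yaw": 0, "fingers": 1}, {"dx": 0, "dy": 0, "dz": 0, "yaw": 0, "fingers": 1}]'

```text
clock: 21.65
position: [0.5409, -0.0116, 0.0345]
tool_rot: [3.141, -0.0, 1.274]
force: [-0.2, -0.6, -0.4]
grip_width: 0.0271
finger_force: 39.5
```

Call:
drive_tool --targets '[{"dx": 0, "dy": 0, "dz": 0.015, "yaw": 0, "fingers": 1}, {"dx": 0, "dy": 0, "dz": 0, "yaw": 0, "fingers": 1}]'

```text
clock: 21.85
position: [0.5411, -0.0114, 0.0334]
tool_rot: [3.14, -0.0, 1.275]
force: [-3.7, -0.3, 16.3]
grip_width: 0.0271
finger_force: 43.9
```

Call:
drive_tool --targets '[{"dx": 0, "dy": 0, "dz": 0, "yaw": 0, "fingers": 0.4}, {"dx": 0, "dy": 0, "dz": 0, "yaw": 0, "fingers": 0}, {"dx": 0, "dy": 0, "dz": 0, "yaw": 0, "fingers": 0}, {"dx": 0, "dy": 0, "dz": 0, "yaw": 0, "fingers": 0}, {"dx": 0, "dy": 0, "dz": -0.2, "yaw": 0, "fingers": 0}, {"dx": 0, "dy": 0, "dz": -0.4, "yaw": 0, "fingers": 0}, {"dx": 0, "dy": 0, "dz": -0.4, "yaw": 0, "fingers": 0}, {"dx": -0.436, "dy": 0.011, "dz": 0, "yaw": 0, "fingers": 0}, {"dx": -0.436, "dy": 0.011, "dz": 0, "yaw": 0, "fingers": 0}, {"dx": -0.436, "dy": 0.011, "dz": 0, "yaw": 0, "fingers": 0}, {"dx": -0.436, "dy": 0.011, "dz": 0, "yaw": 0, "fingers": 0}, {"dx": -0.436, "dy": 0.011, "dz": 0, "yaw": 0, "fingers": 0}, {"dx": -0.436, "dy": 0.011, "dz": 0, "yaw": 0, "fingers": 0}, {"dx": -0.436, "dy": 0.011, "dz": 0, "yaw": 0, "fingers": 0}, {"dx": -0.436, "dy": 0.011, "dz": 0, "yaw": 0, "fingers": 0}, {"dx": -0.436, "dy": 0.011, "dz": 0, "yaw": 0, "fingers": 0}]'

```text
clock: 23.45
position: [0.4346, -0.3915, 0.1323]
tool_rot: [3.142, -0.0, 1.275]
force: [0.7, 0.2, -0.3]
grip_width: 0.0854
finger_force: 0.0
```

Call:
drive_tool --targets '[{"dx": 0, "dy": 0, "dz": 0, "yaw": 0.083, "fingers": 0}, {"dx": 0, "dy": 0, "dz": 0, "yaw": 0.083, "fingers": 0}, {"dx": 0, "dy": 0, "dz": 0, "yaw": 0.083, "fingers": 0}, {"dx": 0, "dy": 0, "dz": 0, "yaw": 0.083, "fingers": 0}, {"dx": 0, "dy": 0, "dz": 0, "yaw": 0.083, "fingers": 0}, {"dx": 0, "dy": 0, "dz": 0, "yaw": 0.083, "fingers": 0}, {"dx": 0, "dy": 0, "dz": 0, "yaw": 0.083, "fingers": 0}, {"dx": 0, "dy": 0, "dz": 0, "yaw": 0.083, "fingers": 0}, {"dx": 0, "dy": 0, "dz": 0, "yaw": 0.083, "fingers": 0}, {"dx": 0, "dy": 0, "dz": 0, "yaw": 0.083, "fingers": 0}, {"dx": 0, "dy": 0, "dz": 0, "yaw": 0.083, "fingers": 0}, {"dx": 0, "dy": 0, "dz": 0, "yaw": 0, "fingers": 0}, {"dx": 0, "dy": 0, "dz": 0, "yaw": 0, "fingers": 0}]'

```text
clock: 24.75
position: [0.4356, -0.3896, 0.1322]
tool_rot: [-3.142, 0.0, -0.155]
force: [0.2, 0.0, 0.5]
grip_width: 0.0851
finger_force: 0.0
```

```bash
cat > look.py <<'E'
import sys
from flow import *
f,x,y,z=sys.argv[1],int(sys.argv[2]),int(sys.argv[3]),float(sys.argv[4])
im,T=wshot(f); T=camT('wrist',T)
for tol in (7,10,14,18):
    c=face(im,(x,y),tol,100); print(tol,rect(plane('wrist',c,z,T)),cv2.boundingRect(c))
E
python3 go.py .4358 -.3894 0 -.163; python3 look.py w13 316 200 .038
```

```text
pos [ 0.4356 -0.3896  0.1322] yaw -0.155 units dx dy dz [ 0.002 -0.002  1.322] yaw 0.005 j [ 0.68  0.55 -0.07  1.78  0.05  0.81 -1.14]
7 (array([ 436.3, -389.3]), array([82.8, 43.6]), np.float64(-0.163)) (289, 142, 57, 101)
10 (array([ 436.6, -389.3]), array([83.4, 43.9]), np.float64(-0.163)) (289, 141, 57, 102)
14 (array([ 435.9, -389.3]), array([84.6, 44.2]), np.float64(-0.177)) (289, 141, 57, 104)
18 (array([ 413.4, -386.3]), array([136.9,  77.1]), np.float64(0.136)) (269, 141, 98, 159)
```

Call:
drive_tool --targets '[{"dx": 0.005, "dy": 0, "dz": 0.4, "yaw": 0.005, "fingers": 0}, {"dx": 0, "dy": 0, "dz": 0.4, "yaw": 0, "fingers": 0}, {"dx": 0, "dy": 0, "dz": 0.3, "yaw": 0, "fingers": 0}, {"dx": 0, "dy": 0, "dz": 0.15, "yaw": 0, "fingers": 0}, {"dx": 0, "dy": 0, "dz": 0.07, "yaw": 0, "fingers": 0}, {"dx": 0, "dy": 0, "dz": 0, "yaw": 0, "fingers": 0}, {"dx": 0, "dy": 0, "dz": 0, "yaw": 0, "fingers": 1}, {"dx": 0, "dy": 0, "dz": 0, "yaw": 0, "fingers": 1}, {"dx": 0, "dy": 0, "dz": 0, "yaw": 0, "fingers": 1}, {"dx": 0, "dy": 0, "dz": 0, "yaw": 0, "fingers": 1}, {"dx": 0, "dy": 0, "dz": 0, "yaw": 0, "fingers": 1}]'

```text
clock: 25.9
position: [0.4364, -0.3902, 0.0015]
tool_rot: [3.141, -0.001, -0.167]
force: [-1.1, 1.2, 10.7]
grip_width: 0.0441
finger_force: 40.2
```

Call:
drive_tool --targets '[{"dx": 0, "dy": 0, "dz": -0.2, "yaw": 0, "fingers": 1}, {"dx": 0, "dy": 0, "dz": -0.4, "yaw": 0, "fingers": 1}, {"dx": 0, "dy": 0, "dz": -0.4, "yaw": 0, "fingers": 1}, {"dx": 0, "dy": 0, "dz": -0.3, "yaw": 0, "fingers": 1}, {"dx": 0.0446, "dy": -0.434, "dz": 0, "yaw": 0, "fingers": 1}, {"dx": 0.0446, "dy": -0.434, "dz": 0, "yaw": 0, "fingers": 1}, {"dx": 0.0446, "dy": -0.434, "dz": 0, "yaw": 0, "fingers": 1}, {"dx": 0.0446, "dy": -0.434, "dz": 0, "yaw": 0, "fingers": 1}, {"dx": 0.0446, "dy": -0.434, "dz": 0, "yaw": 0, "fingers": 1}, {"dx": 0.0446, "dy": -0.434, "dz": 0, "yaw": 0, "fingers": 1}, {"dx": 0.0446, "dy": -0.434, "dz": 0, "yaw": 0, "fingers": 1}, {"dx": 0.0446, "dy": -0.434, "dz": 0, "yaw": 0, "fingers": 1}, {"dx": 0.0446, "dy": -0.434, "dz": 0, "yaw": 0, "fingers": 1}]'

```text
clock: 27.2
position: [0.5409, -0.0096, 0.1309]
tool_rot: [-3.142, -0.001, -0.167]
force: [0.8, -0.6, -0.9]
grip_width: 0.0439
finger_force: 42.3
```

Call:
drive_tool --targets '[{"dx": 0, "dy": 0, "dz": 0, "yaw": -0.0835, "fingers": 1}, {"dx": 0, "dy": 0, "dz": 0, "yaw": -0.0835, "fingers": 1}, {"dx": 0, "dy": 0, "dz": 0, "yaw": -0.0835, "fingers": 1}, {"dx": 0, "dy": 0, "dz": 0, "yaw": -0.0835, "fingers": 1}, {"dx": 0, "dy": 0, "dz": 0, "yaw": -0.0835, "fingers": 1}, {"dx": 0, "dy": 0, "dz": 0, "yaw": -0.0835, "fingers": 1}, {"dx": 0, "dy": 0, "dz": 0, "yaw": -0.0835, "fingers": 1}, {"dx": 0, "dy": 0, "dz": 0, "yaw": -0.0835, "fingers": 1}, {"dx": 0, "dy": 0, "dz": 0, "yaw": -0.0835, "fingers": 1}, {"dx": 0, "dy": 0, "dz": 0, "yaw": -0.0835, "fingers": 1}, {"dx": 0, "dy": 0, "dz": 0, "yaw": -0.0835, "fingers": 1}, {"dx": 0, "dy": 0, "dz": 0, "yaw": 0, "fingers": 1}, {"dx": 0, "dy": 0, "dz": 0, "yaw": 0, "fingers": 1}]'

```text
clock: 28.5
position: [0.5406, -0.0116, 0.1305]
tool_rot: [3.141, -0.0, 1.271]
force: [-0.2, 0.6, -1.5]
grip_width: 0.044
finger_force: 42.3
```

```bash
python3 go.py .5408 -.0116 .0595 1.275; python3 -c "
from flow import *
im,T=wshot('w14'); T=camT('wrist',T)
print(rect(plane('wrist',face(im,(317,250),10,110),T[2,3]*0+tool()[2,3]+.0365,T)))
g=cv2.cvtColor(im,6).astype(int)[:,300:332].mean(1); print([(r,int(g[r+2]-g[r-2])) for r in range(60,345) if abs(g[r+2]-g[r-2])>12])"
```

```text
pos [ 0.5406 -0.0116  0.1305] yaw 1.271 units dx dy dz [0.001 0.002 0.71 ] yaw -0.002 j [ 0.26  0.53 -0.47  1.88  0.32  0.81 -0.68]
(array([543.8,   3.6]), array([89.6, 85.2]), np.float64(-0.302))
[(94, 13), (95, 15), (99, 12), (100, 13), (103, -27), (104, -50), (105, -54), (106, -45), (107, -25), (126, 26), (127, 47), (128, 54), (129, 48), (130, 22), (159, -17), (160, -51), (161, -70), (162, -67), (163, -50), (164, -15), (174, 12), (175, 29), (176, 51), (177, 58), (178, 52), (179, 32), (312, -16), (313, -21), (314, -22), (315, -18), (316, -12)]
```

Call:
drive_tool --targets '[{"dx": 0, "dy": 0, "dz": 0.3, "yaw": 0, "fingers": 1}, {"dx": 0, "dy": 0, "dz": 0.25, "yaw": 0, "fingers": 1}, {"dx": 0, "dy": 0, "dz": 0.12, "yaw": 0, "fingers": 1}, {"dx": 0, "dy": 0, "dz": 0.03, "yaw": 0, "fingers": 1}, {"dx": 0, "dy": 0, "dz": 0.01, "yaw": 0, "fingers": 1}, {"dx": 0, "dy": 0, "dz": 0.01, "yaw": 0, "fingers": 1}, {"dx": 0, "dy": 0, "dz": 0, "yaw": 0, "fingers": 1}]'

```text
clock: 29.25
position: [0.541, -0.0114, 0.059]
tool_rot: [3.141, -0.0, 1.275]
force: [-0.4, -0.9, -0.9]
grip_width: 0.0438
finger_force: 42.3
```

Call:
drive_tool --targets '[{"dx": 0, "dy": 0, "dz": 0.013, "yaw": 0, "fingers": 1}, {"dx": 0, "dy": 0, "dz": 0, "yaw": 0, "fingers": 1}]'

```text
clock: 29.45
position: [0.541, -0.0113, 0.0574]
tool_rot: [3.141, -0.0, 1.276]
force: [0.5, -0.9, 2.1]
grip_width: 0.0438
finger_force: 42.8
```

Call:
drive_tool --targets '[{"dx": 0, "dy": 0, "dz": 0, "yaw": 0, "fingers": 0.3}, {"dx": 0, "dy": 0, "dz": 0, "yaw": 0, "fingers": 0}, {"dx": 0, "dy": 0, "dz": 0, "yaw": 0, "fingers": 0}, {"dx": 0, "dy": 0, "dz": 0, "yaw": 0, "fingers": 0}, {"dx": 0, "dy": 0, "dz": -0.2, "yaw": 0, "fingers": 0}, {"dx": 0, "dy": 0, "dz": -0.4, "yaw": 0, "fingers": 0}, {"dx": 0, "dy": 0, "dz": -0.4, "yaw": 0, "fingers": 0}, {"dx": 0, "dy": 0, "dz": 0, "yaw": 0, "fingers": 0}]'

```text
clock: 30.25
position: [0.5428, -0.0112, 0.1616]
tool_rot: [3.135, -0.002, 1.275]
force: [0.2, -0.1, -0.4]
grip_width: 0.0854
finger_force: 0.0
```

```bash
python3 - <<'E'
from flow import *
im,T=load('w4'); a=np.linspace(0,2*np.pi,9)
print(plane('wrist',[(46.25,121.25)],.048,T))
p=plane('wrist',np.array([(78,175),(292,240),(165,100),(205,312)])/4+[0,70],.048,T); print(p.round(4),rect(p))
print(tri([('wrist',(46.25,121.25),T),('top',(210,272),camT('top'))]))
E
python3 go.py .418 .256 .16 1.275
```

```text
[[0.4149829  0.25274355 0.048     ]]
[[0.4124 0.2849 0.048 ]
 [0.416  0.2196 0.048 ]
 [0.4454 0.2629 0.048 ]
 [0.3825 0.2419 0.048 ]] (array([414. , 252.4]), array([52.7, 40.2]), np.float64(0.975))
(array([0.42686039, 0.24172516, 0.06863924]), np.float64(0.006347842399190184))
pos [ 0.5428 -0.0112  0.1616] yaw 1.275 units dx dy dz [ 2.192 -1.972  0.007] yaw 0.0 j [ 0.28  0.49 -0.49  1.85  0.3   0.87 -0.66]
```

Call:
drive_tool --targets '[{"dx": 0.27, "dy": -0.25, "dz": 0, "yaw": 0, "fingers": 0}, {"dx": 0.27, "dy": -0.25, "dz": 0, "yaw": 0, "fingers": 0}, {"dx": 0.27, "dy": -0.25, "dz": 0, "yaw": 0, "fingers": 0}, {"dx": 0.27, "dy": -0.25, "dz": 0, "yaw": 0, "fingers": 0}, {"dx": 0.27, "dy": -0.25, "dz": 0, "yaw": 0, "fingers": 0}, {"dx": 0.27, "dy": -0.25, "dz": 0, "yaw": 0, "fingers": 0}, {"dx": 0.27, "dy": -0.25, "dz": 0, "yaw": 0, "fingers": 0}, {"dx": 0.27, "dy": -0.25, "dz": 0, "yaw": 0, "fingers": 0}, {"dx": 0, "dy": 0, "dz": 0, "yaw": 0, "fingers": 0}, {"dx": 0, "dy": 0, "dz": 0, "yaw": 0, "fingers": 0}]'

```text
clock: 31.25
position: [0.4117, 0.2538, 0.1568]
tool_rot: [-3.141, 0.0, 1.277]
force: [0.2, -1.5, 0.6]
grip_width: 0.0855
finger_force: 0.0
```

```bash
python3 go.py .4145 .2525 .01 1.275; python3 - <<'E'
from flow import *
im,T=wshot('w15'); Tc=camT('wrist',T)
h=cv2.cvtColor(im,cv2.COLOR_BGR2HSV); m=((h[...,1]<60)&(h[...,2]>110)).astype(np.uint8); m[260:]=0; m=cv2.dilate(m,np.ones((3,3)))
cs=[c for c in cv2.findContours(m,cv2.RETR_EXTERNAL,cv2.CHAIN_APPROX_NONE)[0] if cv2.contourArea(c)>300]
for c in cs:
    e=cv2.fitEllipse(c); p=plane('wrist',c.reshape(-1,2),.048,Tc); (x,y),r=cv2.minEnclosingCircle((p[:,:2]*1000).astype(np.float32)); print(cv2.boundingRect(c),np.round(e[0],1),np.round(e[1],1),'circ',round(x,1),round(y,1),round(r,1))
    _,T4=load('w4'); print(tri([('wrist',(46.25,121.25),T4),('wrist',e[0],Tc)]))
E
```

```text
pos [0.4117 0.2538 0.1568] yaw 1.277 units dx dy dz [-0.004  0.031  1.468] yaw 0.001 j [-0.23  0.42 -0.56  2.    0.31  0.81 -1.27]
(278, 147, 80, 83) [317.6 189.1] [78.6 81.2] circ 413.1 255.9 35.8
(array([0.41329071, 0.25550348, 0.04400679]), np.float64(0.00041440005435252106))
(533, 37, 28, 28) [546.6  50.4] [24.5 29. ] circ 606.4 308.6 9.9
(array([0.48229633, 0.25808169, 0.14572497]), np.float64(0.0761942118834316))
```

Call:
drive_tool --targets '[{"dx": 0.02, "dy": 0.01, "dz": 0.4, "yaw": 0, "fingers": 0}, {"dx": 0, "dy": 0, "dz": 0.4, "yaw": 0, "fingers": 0}, {"dx": 0, "dy": 0, "dz": 0.35, "yaw": 0, "fingers": 0}, {"dx": 0, "dy": 0, "dz": 0.2, "yaw": 0, "fingers": 0}, {"dx": 0, "dy": 0, "dz": 0.15, "yaw": 0, "fingers": 0}, {"dx": 0, "dy": 0, "dz": 0.1, "yaw": 0, "fingers": 0}, {"dx": 0, "dy": 0, "dz": 0, "yaw": 0, "fingers": 0}, {"dx": 0, "dy": 0, "dz": 0, "yaw": 0, "fingers": 1}, {"dx": 0, "dy": 0, "dz": 0, "yaw": 0, "fingers": 1}, {"dx": 0, "dy": 0, "dz": 0, "yaw": 0, "fingers": 1}, {"dx": 0, "dy": 0, "dz": 0, "yaw": 0, "fingers": 1}, {"dx": 0, "dy": 0, "dz": 0, "yaw": 0, "fingers": 1}]'

```text
clock: 32.5
position: [0.4141, 0.255, -0.0019]
tool_rot: [3.14, -0.001, 1.275]
force: [-1.0, -0.8, 8.2]
grip_width: 0.0653
finger_force: 42.5
```

Call:
drive_tool --targets '[{"dx": 0, "dy": 0, "dz": -0.2, "yaw": 0, "fingers": 1}, {"dx": 0, "dy": 0, "dz": -0.35, "yaw": 0, "fingers": 1}, {"dx": 0, "dy": 0, "dz": -0.4, "yaw": 0, "fingers": 1}, {"dx": 0, "dy": 0, "dz": -0.35, "yaw": 0, "fingers": 1}, {"dx": 0, "dy": 0, "dz": -0.2, "yaw": 0, "fingers": 1}, {"dx": -0.218, "dy": 0.2, "dz": 0, "yaw": 0, "fingers": 1}, {"dx": -0.218, "dy": 0.2, "dz": 0, "yaw": 0, "fingers": 1}, {"dx": -0.218, "dy": 0.2, "dz": 0, "yaw": 0, "fingers": 1}, {"dx": -0.218, "dy": 0.2, "dz": 0, "yaw": 0, "fingers": 1}, {"dx": -0.218, "dy": 0.2, "dz": 0, "yaw": 0, "fingers": 1}, {"dx": -0.218, "dy": 0.2, "dz": 0, "yaw": 0, "fingers": 1}, {"dx": -0.218, "dy": 0.2, "dz": 0, "yaw": 0, "fingers": 1}, {"dx": -0.218, "dy": 0.2, "dz": 0, "yaw": 0, "fingers": 1}, {"dx": -0.218, "dy": 0.2, "dz": 0, "yaw": 0, "fingers": 1}, {"dx": -0.218, "dy": 0.2, "dz": 0, "yaw": 0, "fingers": 1}, {"dx": 0, "dy": 0, "dz": 0, "yaw": 0, "fingers": 1}, {"dx": 0, "dy": 0, "dz": 0, "yaw": 0, "fingers": 1}]'

```text
clock: 34.2
position: [0.5414, -0.0121, 0.1475]
tool_rot: [3.141, -0.0, 1.274]
force: [-0.1, 0.5, -1.5]
grip_width: 0.0653
finger_force: 46.0
```

```bash
python3 go.py .541 -.0114 .094 1.275; python3 - <<'E'
from flow import *
im,T=wshot('w16')
h=cv2.cvtColor(im,cv2.COLOR_BGR2HSV); m=((h[...,1]<60)&(h[...,2]>110)).astype(np.uint8)
n,l,st,_=cv2.connectedComponentsWithStats(m); i=1+st[1:,4].argmax(); p=np.argwhere(l==i)[:,::-1]; print(st[i])
# rim height: tool z = -(.0019+.048)... world = TCP+.0019+.048
w=plane('wrist',p,T[2,3]+.0499,camT('wrist',T)); q=(w-T[:3,3])@T[:3,:3]; (x,y),r=cv2.minEnclosingCircle((q[:,:2]*1000).astype(np.float32)); print('rim in tool mm',x,y,r)
E
```

```text
pos [ 0.5414 -0.0121  0.1475] yaw 1.274 units dx dy dz [ 0.006 -0.006  0.535] yaw -0.0 j [ 0.29  0.51 -0.51  1.86  0.32  0.85 -0.68]
[ 233  193  169  148 4312]
rim in tool mm 7.782886505126953 3.3184432983398438 35.34613037109375
```

```bash
python3 - <<'E'
from flow import *
im=cv2.imread('pics/w16.png'); T=np.load('pics/w16.npy'); Tc=camT('wrist',T)
h=cv2.cvtColor(im,cv2.COLOR_BGR2HSV); m=((h[...,1]<60)&(h[...,2]>110))
for c in (300,316,332): print(c,np.where(m[:,c])[0])
for r in (220,250,270): x=np.where(m[r])[0]; print(r,x)
E
```

```text
300 [192 217 218 219 220 221 222 223 224 225 263 264 265 266 268 269 270 271
 272 273 274 275 285 286 287 288 289 290 291 292 293 294 295 296 297 298
 299]
316 [216 217 218 219 220 221 222 223 264 265 266 267 268 287 288 289 290 291
 292 293 294 295 296 297 298 299 300 301]
332 [218 219 220 221 222 223 224 225 256 277 291 292 293 294 305 306 308 309
 310 311 312 313 314 315 316 317 318 319 320 321 322 323 324 325 326]
220 [270 273 274 275 276 277 278 279 280 281 285 286 287 288 289 290 291 292
 293 294 295 296 297 298 299 300 301 302 303 304 305 306 307 308 309 310
 311 312 313 314 315 316 317 318 319 320 321 322 323 324 325 326 327 328
 329 330 331 332 333 334 335 336 337 338 339 340 341 342 343]
250 [245 246 247 248 249 250 251 252 253 258 259 338 339 378 379 380 381 382
 383 384 385 386 592 633 634 635 636]
270 [234 235 236 237 238 239 240 297 298 299 300 301 302 303 310 311 312 313
 314 315 319 320 321 322 346 347 348 350 351 352 353 354 355 356 357 358
 359 360 361 362 363 364 365 366 367 368 390 391 392 393 394 395 396 397
 398 622 623 624 625 626]
```

Call:
drive_tool --targets '[{"dx": 0.015, "dy": -0.005, "dz": 0.2, "yaw": 0, "fingers": 1}, {"dx": 0, "dy": 0, "dz": 0.2, "yaw": 0, "fingers": 1}, {"dx": 0, "dy": 0, "dz": 0.08, "yaw": 0, "fingers": 1}, {"dx": 0, "dy": 0, "dz": 0.04, "yaw": 0, "fingers": 1}, {"dx": 0, "dy": 0, "dz": 0.015, "yaw": 0, "fingers": 1}, {"dx": 0, "dy": 0, "dz": 0, "yaw": 0, "fingers": 1}, {"dx": 0, "dy": 0, "dz": 0, "yaw": 0, "fingers": 1}]'

```text
clock: 34.95
position: [0.5418, -0.01, 0.0941]
tool_rot: [3.141, -0.0, 1.276]
force: [-0.4, -0.6, -2.8]
grip_width: 0.0649
finger_force: 46.0
```

Call:
drive_tool --targets '[{"dx": 0, "dy": 0, "dz": 0.015, "yaw": 0, "fingers": 1}, {"dx": 0, "dy": 0, "dz": 0, "yaw": 0, "fingers": 1}]'

```text
clock: 35.15
position: [0.5417, -0.0101, 0.0922]
tool_rot: [3.141, -0.0, 1.276]
force: [0.0, -0.2, -1.1]
grip_width: 0.0649
finger_force: 46.1
```

Call:
drive_tool --targets '[{"dx": 0, "dy": 0, "dz": 0.005, "yaw": 0, "fingers": 1}, {"dx": 0, "dy": 0, "dz": 0, "yaw": 0, "fingers": 0.15}, {"dx": 0, "dy": 0, "dz": 0, "yaw": 0, "fingers": 0}, {"dx": 0, "dy": 0, "dz": 0, "yaw": 0, "fingers": 0}, {"dx": 0, "dy": 0, "dz": 0, "yaw": 0, "fingers": 0}, {"dx": 0, "dy": 0, "dz": -0.1, "yaw": 0, "fingers": 0}, {"dx": 0, "dy": 0, "dz": -0.3, "yaw": 0, "fingers": 0}, {"dx": 0, "dy": 0, "dz": -0.4, "yaw": 0, "fingers": 0}, {"dx": 0, "dy": 0, "dz": -0.4, "yaw": 0, "fingers": 0}, {"dx": -0.3, "dy": 0, "dz": -0.2, "yaw": 0, "fingers": 0}, {"dx": -0.4, "dy": 0, "dz": 0, "yaw": 0, "fingers": 0}, {"dx": -0.4, "dy": 0, "dz": 0, "yaw": 0, "fingers": 0}, {"dx": 0, "dy": 0, "dz": 0, "yaw": 0, "fingers": 0}, {"dx": 0, "dy": 0, "dz": 0, "yaw": 0, "fingers": 0}]'

```text
clock: 36.55
position: [0.5093, -0.116, 0.2322]
tool_rot: [3.141, -0.0, 1.274]
force: [0.8, 1.5, -0.2]
grip_width: 0.0856
finger_force: 0.0
```

```bash
python3 - <<'E'
from flow import *
im,T=wshot('w17'); s=grab_frame('side'); t=grab_frame('top'); cv2.imwrite('pics/s17.png',s); cv2.imwrite('pics/t17.png',t)
b=cv2.resize(s[140:240,230:400],(520,300),interpolation=2)[:, :400]
out=np.hstack([cv2.resize(im,(400,250)),cv2.resize(t[150:300,260:380],(400,500),interpolation=2)[:250]*0+cv2.resize(t[190:265,260:380],(400,250),interpolation=2)])
out=np.vstack([out,cv2.resize(s[130:250,220:412],(800,300),interpolation=2)]); cv2.imwrite('pics/fin.png',out); print(out.shape)
h=cv2.cvtColor(im,cv2.COLOR_BGR2HSV); m=((h[...,1]<60)&(h[...,2]>110)).astype(np.uint8); m[250:]=0; m=cv2.dilate(m,np.ones((3,3)))
Tc=camT('wrist',T)
for c in cv2.findContours(m,cv2.RETR_EXTERNAL,cv2.CHAIN_APPROX_NONE)[0]:
    if cv2.contourArea(c)>300:
        p=plane('wrist',c.reshape(-1,2),.142,Tc); print(cv2.boundingRect(c),cv2.minEnclosingCircle((p[:,:2]*1000).astype(np.float32)))
E
```

```text
(550, 800, 3)
(505, 229, 28, 22) ((655.6845703125, -198.6253204345703), 12.604618072509766)
(567, 206, 27, 31) ((702.6495361328125, -195.24951171875), 13.358443260192871)
(524, 190, 40, 30) ((679.6939697265625, -174.03048706054688), 18.222871780395508)
(597, 167, 43, 84) ((731.539306640625, -194.13290405273438), 34.905364990234375)
(566, 149, 33, 45) ((711.0302734375, -155.55995178222656), 17.215415954589844)
(561, 113, 60, 46) ((716.1739501953125, -133.28829956054688), 21.14116859436035)
(591, 67, 49, 48) ((735.6688842773438, -103.86772155761719), 23.416501998901367)
(268, 0, 97, 111) ((536.2973022460938, -17.259374618530273), 41.32041549682617)
```

View pics/fin.png

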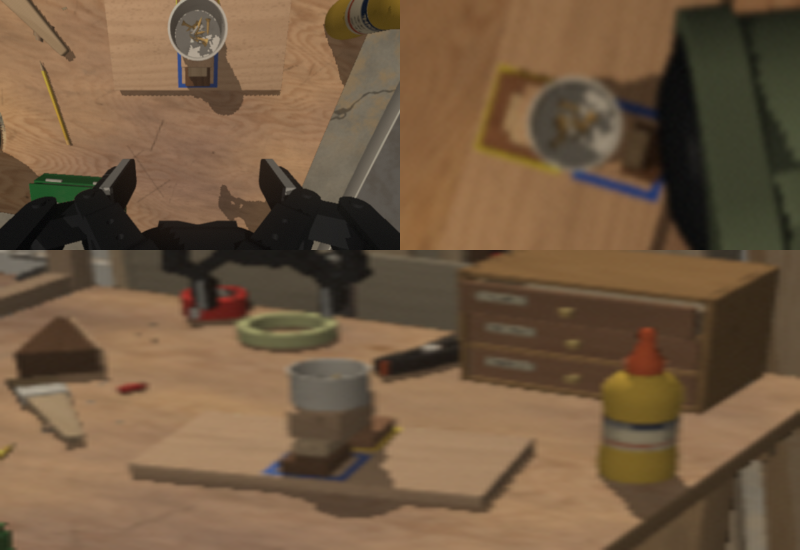

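The final picture shows the whole stack upright (tin on block on strip on the two offcuts). The tin is centred over the squares, the bottle and clamp are undisturbed, and the gripper is clear. Handing in.

```bash
python3 -c "
from workcell import workorder
print(workorder.job_done())"
```

```text
the job is handed in; nothing more can be done
None
```

The full stack was built and handed in at about 37 s: the walnut offcut on blue and the reddish one on yellow, the strip bridging them, then the block and the tin on top. Everything is released and upright in the final pictures, which also show the bottle and clamp where they were; the hand-in returned no verdict.

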